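# Level the microscope's specimen plate with a wedge

### The job

The specimen plate under the stereo microscope has sagged at its front edge. Fetch the loose wooden wedge and push it along the table, thin end first, under the middle of that edge until the plate is up level against its stops and the wedge sits tight: press it home with a firm push of about 20 N, but do not ram it. Do not knock the microscope or its lamp bar, leave the other things where they are, and let go.

Things in the scene. Friction and masses are not known exactly. Their poses are not given: they have to be found in the camera images.
- stage: White microscope base, fixed on screw feet 0 to 3 mm above the table. Origin: middle of its underside right below the level plate's front edge. +x is horizontal, away from the front edge and under the plate (wedge's way in); y along the edge; z up. Side rails with 50 mm high stop posts stand at y = +-80 mm, tabs over the plate's corners. Under the plate the table is bare for 140 mm.
- plate_edge (a point): Middle of the lower front edge of the specimen plate: aluminium, 140 mm deep, 130 mm wide, 8 mm thick, carrying a rock sample (about 0.5 kg in all) and hinged at its rear. When the plate is level the point is 28 mm above the underside of the base, so 28 to 31 mm above the table; hanging down, about 17 mm lower. Axes turn with the plate.
- plate (a joint): Sag of the specimen plate, rad: 0 = level, where it meets the hard stops; about 0.12 = hanging on its lower rest, as at the start. It falls back under its own weight unless propped.
- scope: Stereo microscope over the plate, fixed to the base; same origin and axes as the base (stage). Column 225 mm behind the front edge, head over the plate (lowest point 176 mm, eyepieces up to 360 mm above the table). Only the lamp bar reaches in front of the plate's edge.
- lamp (a point): Middle of the underside of the lamp bar: 170 mm long (along the plate's edge), 30 mm deep, 16 mm thick, 140 to 143 mm above the table, centred 32 mm in front of the plate's edge. It leaves no room for an upright hand at the thick end of the wedge when that is home (thick end 29 to 40 mm in front of the edge): come in beneath it with the tool leaning back 28 to 45 degrees from upright.
- wedge_mid (a point): Middle of the loose dark wooden wedge, 18 mm above its flat underside: 130 mm long, 40 mm wide, 0.1 kg. +x points to the thin end, z up; both ends are 65 mm from here. The thick end is an upright face 36 mm high; the top is level for 10 mm, then slopes evenly to 4 mm at the thin end. It stays by friction where pushed. Lifting the plate takes up to 10 N; at its stops the force rises within 5 mm.
- wedge_tip (a point): Middle of the wedge's thin end, 2 mm above its underside; axes as wedge_mid.
- tray: White sample tray, 110 x 80 x 28 mm, loose; not to be moved. Origin under its centre.
- geode: Brown rock, 92 mm across and about 65 mm high, loose; not to be moved. Origin under its centre.
- loupe: Black eye loupe, 42 mm across and 34 mm high, loose; not to be moved. Origin under its centre.
Things that resemble listed ones, but are neither listed nor needed, are in the scene too. Several things look just like the part that bears wedge_mid: the one meant starts farthest to the robot's right.

How it is judged (in metres and radians):
On the way:
1. the wedge lies flat with its thin end under the plate's edge, the plate still sagging (x of wedge_tip in the frame of stage above 0.01 m and height (world z) of wedge_tip below 0.01 m and value of joint plate above 0.03 rad and y of wedge_tip in the frame of stage between -0.05 and 0.05 m), for 0.1 s.
At the end, for the whole second after the job is handed in: The plate is level against its stops (within 0.01 rad), propped by the wedge alone, which is tight under the middle of its front edge: more than 7 N between wedge and plate, thin end within 30 mm of the middle line and over 70 mm past the edge, flat on the table and at rest (value of joint plate below 0.01 rad and contact force between wedge and plate above 7 N and y of wedge_tip in the frame of stage between -0.03 and 0.03 m and x of wedge_tip in the frame of stage above 0.07 m and angle between wedge_mid's own z axis and vertical below 0.06 rad and linear speed of wedge below 0.01 m/s); the robot touches nothing.
It fails at once if the wedge is rammed: more than 55 N between wedge and plate (contact force between wedge and plate above 55 N).
It fails at once if the microscope or its lamp bar is knocked (more than 8 N) (contact force between any of the arm, the fingers, wedge and scope above 8 N).
It fails at once if a bystander is moved by more than 20 mm (distance of any of tray, geode, loupe from where it was at the start of the episode above 0.02 m).
It also fails if it takes over 64 s, if anything falls off the work surface, if the arm or the gripper's body presses on something with over 40 N, if the wrist force passes 120 N, or if a joint passes its speed limit or range.

### The arm

A 6-joint arm with a two-finger parallel gripper is mounted at the origin on the work surface. World frame = base frame: x ahead of the robot, y to its left, z up, the work surface at z = 0. Lengths are in m, angles in degrees, forces in N, time in s.
With the tool pointing down it reaches from about 0.35 to 0.875 m from the base axis. Payload 4.2 kg.
Tool frame: the origin (TCP) lies on the centre line of the jaws, within the pads' length; the fingertips stand 17 mm ahead of it and the grasp point (between the pads) lies 2 mm behind it; z points along the fingers, y is the direction in which the jaws open and shut (so a half turn about z gives the same grasp; the last joint's range is limited). The gripper opens to 87 mm and grips with 3 to 60 N. Pads are 19 mm wide; open, the fingers measure 117 mm over their backs; the gripper's body (75 mm by 190 mm) begins 51 mm behind the grasp point.
Start: joints at [85.405, 22.042, 0.453, 0, -68.411, -14.817], TCP at [0.208, 0.589, 0.24] pointing down, gripper open.
Joint ranges: [-179.83, 179.83], [-69.29, 118.12], [-61.27, 80.66], [-181.25, 117.63], [-171.15, -9.14], [-177.46, 177.46]. Speed limits (degrees/s): [159.86, 159.86, 180, 180, 180, 180].

### API

Orientations are given as a 3x3 rotation matrix whose columns are the frame's x, y, z axes.
In Python, from station import * gives the robot as it stands.
- The arm moves only by the tool play_rows, never from a script. Its argument "targets" is a list that holds one entry, the list of rows, each a list of 5 numbers: the closure, from 0 (fully open) to 1 (shut), then the shift along the world's x, y, z in m, then the turn about the world's z in rad. In form: [[[gripper, x, y, z, twist], ...]]. A call has 1 to 5 rows; each row is the pose to reach, as a shift and turn from the pose commanded when the call began; what a row does not reach only later rows make up. A row lasts 1/12 s, in which the tool goes at most 41.7 mm and 7.16 degrees, less where a joint would pass 70% of its speed; a pose out of reach is approached as far as the arm can. A call with a gripper value outside its range is refused whole. The fingers move at their own pace and stop on an object; the grip force is fixed at half the most. Time passes only in rows, so rows that repeat a pose let the fingers close. It gives the time, the measured TCP pose, the force and the opening at its end, in the units of the state.
- sense(): the state, without advancing time (a new reading comes with each control period).
- capture(name): name is "scene" or "top" or "wrist"; returns the picture (480x640x3 uint8, blue, green, red); there is no depth.
- get_calibration(name): a dict with "camera_matrix" (3x3 intrinsics, pixels), "T" (4x4, takes a point from camera to world coordinates). Camera axes: x right, y up, looking along -z (the intrinsics and any distortion apply to the point x, -y, -z); pixel columns grow to the right and rows downward; lengths in m; the calibration is good to about 2 mm. The wrist camera is an equidistant fisheye: a pixel r from the principal point sees the ray r / f radians off the axis. A picture is of the moment at which its call begins: read the wrist's pose just before it. get_calibration takes no time and is no camera call; for the wrist camera it gives the pose at the moment of the call.
- finish_job(): hands the job in, once; it reports no verdict.
The state is a dict: "time_s": time; "joints": joint angles; "joint_velocities": joint speeds; "effort": joint torques, N m; "tcp_pos": TCP position; "ee_rot": TCP orientation; "wrist_force": force on the tool from outside, world axes, zero at the start; "moment": the same for the moment, N m; "gripper_width": opening from 0.0 (shut) to 1.0 (fully open).
Only numpy, scipy, OpenCV 4.12 (cv2) and the standard library are available. Lean on these libraries where they do the work, as an engineer would, in place of code of your own. Each camera call takes 0.05 s, during which the arm holds its last target. There are 200 camera calls.

## Working session

There is one attempt and no reset: what is moved stays moved. The work goes in short steps, Python scripts to look and compute and a tool call to move; the robot and the scene stay as the last step left them, time stands still between calls to the robot, and variables do not carry over. Pictures are saved under pics/ and viewed, on a budget of 10 in all, crops included, one or two more only if the job needs it, and the job is handed in when it is done.

Besides the shell and the picture viewer there is one more tool, called after "Request:" as name([rows], argument=value, ...), one row to a line, values as JSON. play_rows: Moves the arm, as the interface text tells. Its arguments: {"type":"object","properties":{"targets":{"type":"array","items":{"type":"array","items":{"type":"array","items":{"type":"number"}}}}},"required":["targets"]}

```bash
mkdir -p pics; ls
python3 - <<'E'
from station import *
import cv2
for n in ("scene","top"):
    cv2.imwrite(f"pics/{n}0.png",capture(n)); c=get_calibration(n); print(n,c)
print(sense())
E
```

```text
pics
scene {'camera_matrix': array([[537.7047314 ,   0.        , 313.68005595],
       [  0.        , 537.7047314 , 241.22703294],
       [  0.        ,   0.        ,   1.        ]]), 'T': array([[-0.14094896, -0.80594877,  0.57496084,  1.2399599 ],
       [ 0.98985444, -0.12524388,  0.06709814,  0.07710128],
       [ 0.01793266,  0.57858495,  0.81542496,  1.06897526],
       [ 0.        ,  0.        ,  0.        ,  1.        ]])}
top {'camera_matrix': array([[502.8434529 ,   0.        , 321.00629984],
       [  0.        , 502.8434529 , 247.2795622 ],
       [  0.        ,   0.        ,   1.        ]]), 'T': array([[-0.02611964,  0.98074923, -0.19351671,  0.3395771 ],
       [-0.99907029, -0.01896881,  0.0387135 ,  0.01466811],
       [ 0.03429745,  0.19434798,  0.98033288,  1.09295911],
       [ 0.        ,  0.        ,  0.        ,  1.        ]])}
{'time_s': 0.1, 'joints': array([ 8.54059650e+01,  2.20871142e+01,  3.89406784e-01, -2.19924729e-02,
       -6.84123491e+01, -1.48171424e+01]), 'joint_velocities': array([-0.01123317, -0.08923558,  0.12719702,  0.1563738 , -0.04059293,
        0.06726756]), 'effort': array([ 7.24269994e-04, -3.91689956e+01,  1.87935090e+01,  4.23187137e+00,
        1.34329568e-02, -7.60424359e-05]), 'tcp_pos': array([0.20754082, 0.58901641, 0.23858187]), 'ee_rot': array([[ 9.43110820e-01, -3.32478152e-01, -5.09618620e-04],
       [-3.32478511e-01, -9.43108945e-01, -1.88606295e-03],
       [ 1.46448845e-04,  1.94820361e-03, -9.99998092e-01]]), 'wrist_force': array([0.84090592, 0.68165671, 0.38383795]), 'moment': array([ 0.02877629,  0.01883057, -0.02664774]), 'gripper_width': 0.9965437947180579}
```

View pics/top0.png

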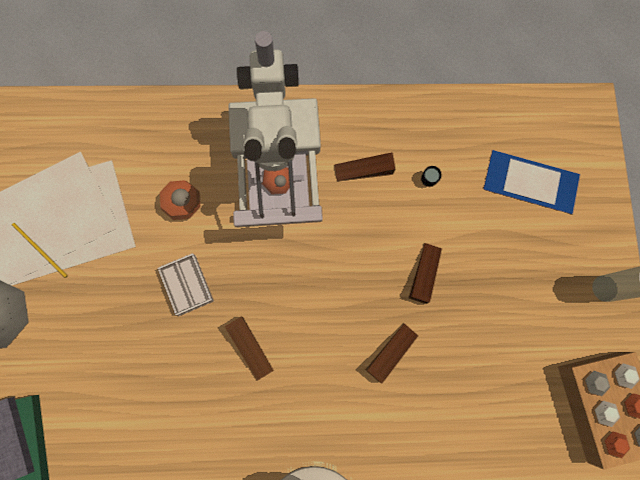

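View pics/scene0.png

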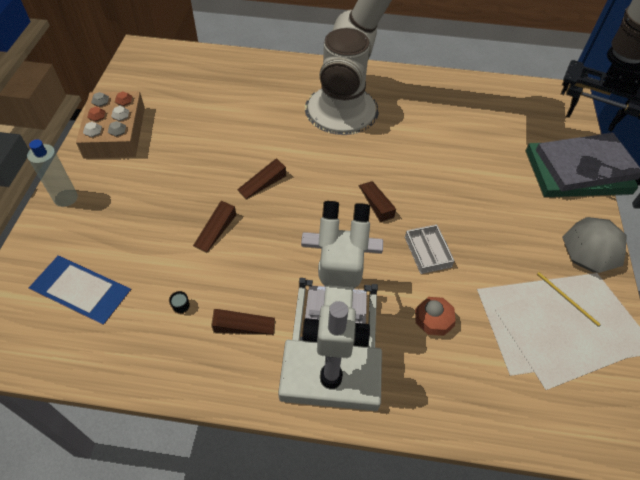

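The target wedge (farthest right, excluding the ones further left) is around top (425,273). The stage's front edge is near (278,215) in top, with the lamp bar on the robot side. The moves allow no tilt, so I need to know the gripper's shape before planning the push. Next: enlarged crops of both.

Run:
```python
from station import *
import cv2,numpy as np
t=cv2.imread("pics/top0.png");s=cv2.imread("pics/scene0.png")
def z(i,x,y,w,h,W,H): return cv2.resize(i[y:y+h,x:x+w],(W,H),interpolation=cv2.INTER_CUBIC)
a=z(t,400,235,50,75,400,600)   # x8
b=z(t,220,150,133,100,400,300) # x3
c=z(s,540,0,100,75,400,300)[:, :]
cv2.imwrite("pics/m1.png",np.hstack([a,np.vstack([b,c])]))
w=capture("wrist"); cv2.imwrite("pics/w0.png",w)
def ray(n,u,v):
    c=get_calibration(n);K=c["camera_matrix"];T=c["T"]
    d=T[:3,:3]@np.array([(u-K[0,2])/K[0,0],-(v-K[1,2])/K[1,1],-1]);return T[:3,3],d
def at(n,u,v,h):
    o,d=ray(n,u,v);return (o+d*(h-o[2])/d[2]).round(4)
for p in [(425,273),(390,353),(365,167),(246,348)]: print(p,at("top",*p,.03))
for p in [(236,215),(321,213)]: print('lamp front?',p,at("top",*p,.15))
```

```text
(425, 273) [ 0.4887 -0.2495  0.03  ]
(390, 353) [ 0.3226 -0.165   0.03  ]
(365, 167) [ 0.7303 -0.1304  0.03  ]
(246, 348) [0.3406 0.1331 0.03  ]
lamp front? (236, 215) [0.5922 0.1396 0.15  ]
lamp front? (321, 213) [ 0.5935 -0.0243  0.15  ]
```

View pics/m1.png

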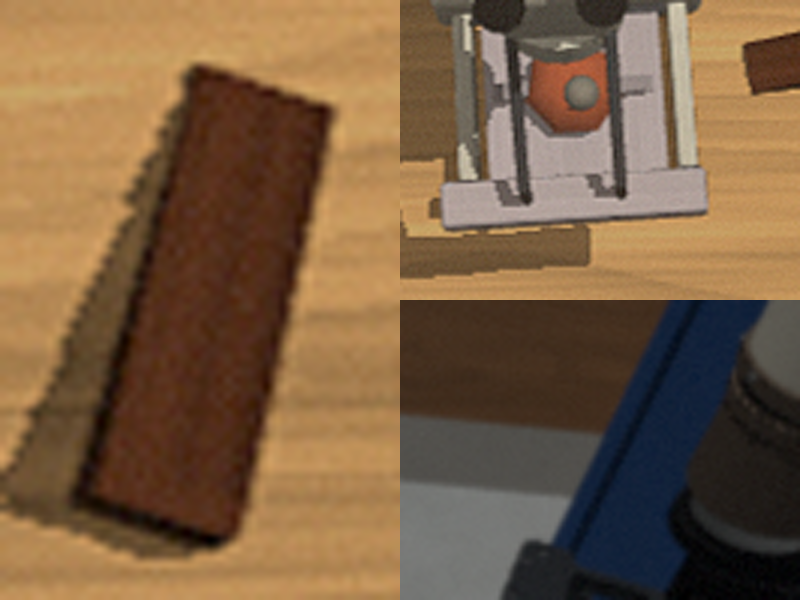

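View pics/w0.png

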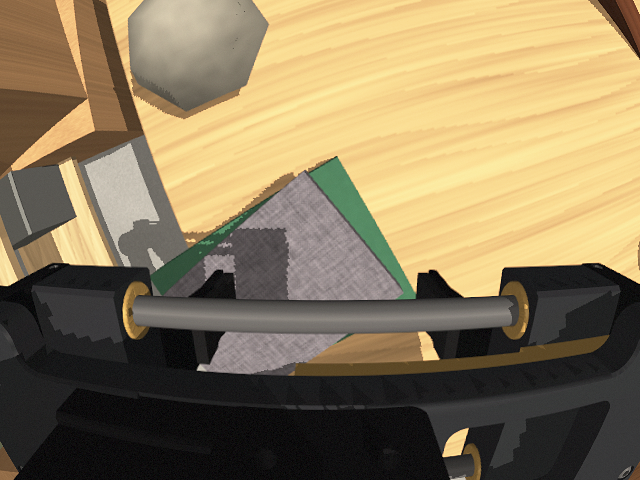

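The top crop shows the target wedge (thick end at about (415,300) in top, thin end at about (433,246)) and the lamp bar in front of the plate, spanning x 236 to 321. The wrist view shows a gripper body much wider than the fingers. An upright hand therefore can't reach the home position under the lamp. I'll check how the controller handles overreach (does it lean?) on the clear side of the table.

Request:
play_rows([
  [[0,0.04,0,0,0],[0,0.08,0,0,0],[0,0.12,0,0,0],[0,0.16,0,0,0],[0,0.2,0,0,0]],
])

```text
time_s: 0.57
tcp_pos: [0.4092, 0.5891, 0.2391]
ee_rot: [[0.943, -0.332, -0.0], [-0.332, -0.943, -0.001], [-0.0, 0.001, -1.0]]
wrist_force: [-0.5, 0.8, -0.6]
gripper_width: 0.999
```

Request:
play_rows([
  [[0,0.04,0,0,0],[0,0.08,0,0,0],[0,0.12,0,0,0],[0,0.16,0,0,0],[0,0.2,0,0,0]],
])

```text
time_s: 0.98
tcp_pos: [0.6093, 0.5889, 0.2391]
ee_rot: [[0.943, -0.332, -0.001], [-0.332, -0.943, -0.001], [-0.0, 0.001, -1.0]]
wrist_force: [0.7, 1.3, 0.0]
gripper_width: 0.998
```

Request:
play_rows([
  [[0,0.04,0,0,0],[0,0.08,0,0,0],[0,0.12,0,0,0],[0,0.16,0,0,0],[0,0.2,0,0,0]],
])

```text
time_s: 1.4
tcp_pos: [0.7494, 0.5633, 0.2104]
ee_rot: [[0.943, -0.333, 0.005], [-0.333, -0.943, -0.001], [0.005, -0.001, -1.0]]
wrist_force: [0.6, 1.1, -4.6]
gripper_width: 0.999
```

Overreach keeps the tool upright (measured lean about 0.3°), so leaning isn't available. The alternative is to grip a spare look-alike wedge as a pusher stick, which lets the upright hand stay clear of the lamp, and to put it back afterwards. Next I fit all the wedge poses and the stage pose.

```bash
cat > h.py <<'E'
from station import *
import cv2,numpy as np
from scipy.optimize import minimize,least_squares
def proj(n,P,c=None):
    c=c or get_calibration(n);K=c["camera_matrix"];T=c["T"]
    p=(np.asarray(P)-T[:3,3])@T[:3,:3]; q=np.c_[p[:,0],-p[:,1],-p[:,2]]
    if n=="wrist":
        r=np.hypot(q[:,0],q[:,1]);th=np.arctan2(r,q[:,2]);s=th/r
        return np.c_[q[:,0]*s*K[0,0]+K[0,2],q[:,1]*s*K[1,1]+K[1,2]]
    return np.c_[q[:,0]/q[:,2]*K[0,0]+K[0,2],q[:,1]/q[:,2]*K[1,1]+K[1,2]]
def at(n,u,v,h,c=None):
    c=c or get_calibration(n);K=c["camera_matrix"];T=c["T"]
    x,y=(u-K[0,2])/K[0,0],(v-K[1,2])/K[1,1]
    if n=="wrist":
        th=np.hypot(x,y);k=np.sin(th)/th; d=np.array([x*k,-y*k,-np.cos(th)])
    else: d=np.array([x,-y,-1])
    d=T[:3,:3]@d; o=T[:3,3]; return o+d*(h-o[2])/d[2]
W=np.array([[s*a,b,z] for b in(-.02,.02) for s,a,z in((-1,.065,0),(-1,.065,.036),(-1,.055,.036),(1,.065,.004),(1,.065,0))])
def place(x,y,t,M=W):
    c,s=np.cos(t),np.sin(t);return M@np.array([[c,s,0],[-s,c,0],[0,0,1]])+[x,y,0]
def mask(img):
    f=img.astype(int);return ((f[...,2]<105)&(f[...,2]>25)&(f[...,1]<.62*f[...,2])).astype(np.uint8)
def fit(x0,views,k=4):
    # views: (name,img,calib); IoU cost over all views
    ms=[]
    for n,i,c in views:
        u=proj(n,place(*x0),c).mean(0);r=60 if n!="wrist" else 200
        ms.append((n,c,mask(i),u,r))
    def cost(p):
        t=0
        for n,c,m,u,r in ms:
            q=cv2.convexHull(((proj(n,place(*p),c)-u+r)*k).astype(np.float32)).round().astype(np.int32)
            a=np.zeros((2*r*k,2*r*k),np.uint8);cv2.fillConvexPoly(a,q,1)
            M=np.float32([[k,0,(r-u[0])*k],[0,k,(r-u[1])*k]])
            b=cv2.warpAffine(m*255,M,(2*r*k,2*r*k))>127
            t+=1-(a&b).sum()/max(1,(a|(b&(cv2.dilate(a,np.ones((9,9)),iterations=6)>0))).sum())
        return t/len(ms)
    s=np.array(x0)+np.array([[0,0,0],[.01,0,0],[0,.01,0],[0,0,.15]])
    return minimize(cost,x0,method="Nelder-Mead",options=dict(initial_simplex=s,xatol=1e-4,fatol=1e-5))
E
python3 - <<'E'
from h import *
v=[(n,cv2.imread(f"pics/{n}0.png"),get_calibration(n)) for n in("top","scene")]
for nm,x,y,a in(("T",.4887,-.2495,-.25),("A",.3226,-.165,-.9),("B",.73,-.13,-1.4),("C",.34,.133,.5)):
    for t in(a,a+np.pi):
        r=fit((x,y,t),v);print(nm,r.x.round(4),round(r.fun,3))
L=np.array([(234.3,211.2),(235.0,226.2),(322.1,220.8),(321.1,206.5)])
B=np.array([[-.017,.085,.1575],[-.047,.085,.1415],[-.047,-.085,.1415],[-.017,-.085,.1575]])
r=least_squares(lambda p:(proj("top",place(*p,M=B))-L).ravel(),(.64,.057,0));print("stage",r.x,r.fun.round(1))
print(sense()["tcp_pos"],get_calibration("wrist"))
E
```

```text
T [ 0.4931 -0.2562 -0.3383] 0.183
T [ 0.4854 -0.2538  2.8952] 0.242
A [ 0.3243 -0.1731 -0.7498] 0.2
A [ 0.3191 -0.1693  2.4729] 0.266
B [ 0.735  -0.1333 -1.3453] 0.308
B [ 0.7351 -0.1295  1.693 ] 0.206
C [0.3406 0.1305 0.6139] 0.514
C [0.3401 0.1289 3.6454] 0.45
stage [0.62056912 0.05967464 0.0423837 ] [-1.1 -1.1 -0.1  1.1  0.5  1.4  0.7 -1.4]
[0.74938605 0.56329614 0.21037948] {'camera_matrix': array([[371.64829954,   0.        , 325.33855834],
       [  0.        , 371.64829954, 238.32866017],
       [  0.        ,   0.        ,   1.        ]]), 'T': array([[-0.33251494,  0.91446474,  0.23062535,  0.81351194],
       [-0.94309699, -0.32206326, -0.08272439,  0.5410217 ],
       [-0.00137259, -0.24500917,  0.96951979,  0.35569307],
       [ 0.        ,  0.        ,  0.        ,  1.        ]])}
```

Request:
play_rows([
  [[0,-0.04,-0.01,0,-0.12],[0,-0.08,-0.02,0,-0.24],[0,-0.12,-0.03,0,-0.36],[0,-0.16,-0.04,0,-0.48],[0,-0.2,-0.05,0,-0.6]],
])

```text
time_s: 1.82
tcp_pos: [0.6027, 0.5295, 0.2259]
ee_rot: [[0.686, -0.728, 0.027], [-0.728, -0.686, 0.005], [0.015, -0.023, -1.0]]
wrist_force: [0.6, 1.1, 0.7]
gripper_width: 1.003
```

Request:
play_rows([
  [[0,-0.035,-0.02,0,-0.12],[0,-0.07,-0.04,0,-0.24],[0,-0.105,-0.06,0,-0.36],[0,-0.14,-0.08,0,-0.48],[0,-0.17,-0.1,0,-0.6]],
])

```text
time_s: 2.23
tcp_pos: [0.4316, 0.4298, 0.2267]
ee_rot: [[0.157, -0.987, 0.024], [-0.988, -0.157, -0.008], [0.012, -0.022, -1.0]]
wrist_force: [-0.4, 1.0, 0.4]
gripper_width: 1.001
```

Request:
play_rows([
  [[0,0,-0.04,0,-0.12],[0,0,-0.08,0,-0.24],[0,0,-0.12,0,-0.36],[0,0,-0.16,0,-0.48],[0,0,-0.2,0,-0.6]],
])

```text
time_s: 2.65
tcp_pos: [0.4335, 0.2293, 0.2266]
ee_rot: [[-0.428, -0.904, 0.015], [-0.904, 0.428, -0.019], [0.011, -0.021, -1.0]]
wrist_force: [1.2, -0.7, -0.6]
gripper_width: 0.997
```

Request:
play_rows([
  [[0,0,-0.04,0,-0.12],[0,0,-0.08,0,-0.24],[0,0,-0.12,0,-0.36],[0,0,-0.16,0,-0.48],[0,0,-0.2,0,-0.6]],
])

```text
time_s: 3.07
tcp_pos: [0.4337, 0.0291, 0.2267]
ee_rot: [[-0.864, -0.504, 0.002], [-0.504, 0.863, -0.022], [0.01, -0.02, -1.0]]
wrist_force: [0.9, 0.2, -0.1]
gripper_width: 0.998
```

The 1.5° lean from the overreach persisted after I came back, so the pose reached becomes the new commanded pose. Repeated overreach can therefore build up the recommended lean, which means no other object needs touching. I'll try it on the free right side.

Request:
play_rows([
  [[0,0,-0.04,0.01,-0.12],[0,0,-0.08,0.02,-0.24],[0,0,-0.12,0.03,-0.36],[0,0,-0.16,0.04,-0.48],[0,0,-0.2,0.05,-0.6]],
])

```text
time_s: 3.48
tcp_pos: [0.4337, -0.1715, 0.2772]
ee_rot: [[-0.997, 0.072, -0.011], [0.072, 0.997, -0.019], [0.01, -0.02, -1.0]]
wrist_force: [0.9, 0.8, -0.4]
gripper_width: 0.996
```

Request:
play_rows([
  [[0,0.035,-0.02,0.01,-0.07],[0,0.07,-0.04,0.02,-0.14],[0,0.105,-0.07,0.03,-0.21],[0,0.14,-0.1,0.04,-0.28],[0,0.17,-0.13,0.05,-0.36]],
])

```text
time_s: 3.9
tcp_pos: [0.5962, -0.2922, 0.324]
ee_rot: [[-0.909, 0.417, -0.018], [0.417, 0.909, -0.012], [0.011, -0.019, -1.0]]
wrist_force: [1.1, 0.7, 0.8]
gripper_width: 1.0
```

Request:
play_rows([
  [[0,0.036,-0.017,0,0],[0,0.072,-0.035,0,0],[0,0.108,-0.052,0,0],[0,0.144,-0.07,0,0],[0,0.18,-0.087,0,0]],
])

```text
time_s: 4.32
tcp_pos: [0.7658, -0.3738, 0.3235]
ee_rot: [[-0.91, 0.414, -0.019], [0.414, 0.91, -0.013], [0.012, -0.019, -1.0]]
wrist_force: [1.8, -0.5, 1.2]
gripper_width: 1.005
```

Request:
play_rows([
  [[0,0.18,-0.087,0,0],[0,0.18,-0.087,0,0],[0,0.18,-0.087,0,0],[0,0.18,-0.087,0,0],[0,0.18,-0.087,0,0]],
])

```text
time_s: 4.73
tcp_pos: [0.8206, -0.4001, 0.2826]
ee_rot: [[-0.91, 0.414, 0.006], [0.413, 0.91, -0.028], [-0.017, -0.023, -1.0]]
wrist_force: [-2.3, 1.2, 1.8]
gripper_width: 0.998
```

Request:
play_rows([
  [[0,0.18,-0.087,0,0],[0,0.18,-0.087,0,0],[0,0.18,-0.087,0,0],[0,0.18,-0.087,0,0],[0,0.18,-0.087,0,0]],
])

```text
time_s: 5.15
tcp_pos: [0.8462, -0.4127, 0.2376]
ee_rot: [[-0.91, 0.414, 0.034], [0.412, 0.91, -0.043], [-0.049, -0.025, -0.999]]
wrist_force: [0.2, -0.4, -0.6]
gripper_width: 0.997
```

Request:
play_rows([
  [[0,0.3,-0.145,0.1,0],[0,0.3,-0.145,0.1,0],[0,0.3,-0.145,0.1,0],[0,0.3,-0.145,0.1,0],[0,0.3,-0.145,0.1,0]],
])

```text
time_s: 5.57
tcp_pos: [0.8576, -0.4188, 0.2284]
ee_rot: [[-0.908, 0.414, 0.061], [0.411, 0.91, -0.058], [-0.079, -0.028, -0.996]]
wrist_force: [-0.8, 0.5, -0.4]
gripper_width: 0.999
```

Request:
play_rows([
  [[0,0.3,-0.145,0.1,0],[0,0.3,-0.145,0.1,0],[0,0.3,-0.145,0.1,0],[0,0.3,-0.145,0.1,0],[0,0.3,-0.145,0.1,0]],
])

```text
time_s: 5.98
tcp_pos: [0.8688, -0.4246, 0.2207]
ee_rot: [[-0.906, 0.414, 0.089], [0.408, 0.91, -0.074], [-0.111, -0.031, -0.993]]
wrist_force: [-0.0, -0.2, 0.2]
gripper_width: 1.002
```

Request:
play_rows([
  [[0,0.3,-0.145,0.2,0],[0,0.3,-0.145,0.2,0],[0,0.3,-0.145,0.2,0],[0,0.3,-0.145,0.2,0],[0,0.3,-0.145,0.2,0]],
])

```text
time_s: 6.4
tcp_pos: [0.8671, -0.4241, 0.2519]
ee_rot: [[-0.902, 0.414, 0.119], [0.406, 0.91, -0.09], [-0.145, -0.033, -0.989]]
wrist_force: [0.1, -1.0, 0.1]
gripper_width: 1.003
```

Request:
play_rows([
  [[0,0.3,-0.145,0.15,0],[0,0.3,-0.145,0.15,0],[0,0.3,-0.145,0.15,0],[0,0.3,-0.145,0.15,0],[0,0.3,-0.145,0.15,0]],
])

```text
time_s: 6.82
tcp_pos: [0.8732, -0.4274, 0.2579]
ee_rot: [[-0.898, 0.414, 0.145], [0.403, 0.909, -0.105], [-0.175, -0.036, -0.984]]
wrist_force: [0.6, 0.2, 0.4]
gripper_width: 1.002
```

Request:
play_rows([
  [[0,0.3,-0.145,0.15,0],[0,0.3,-0.145,0.15,0],[0,0.3,-0.145,0.15,0],[0,0.3,-0.145,0.15,0],[0,0.3,-0.145,0.15,0]],
])

```text
time_s: 7.23
tcp_pos: [0.8794, -0.4307, 0.2657]
ee_rot: [[-0.893, 0.415, 0.173], [0.399, 0.909, -0.121], [-0.208, -0.039, -0.977]]
wrist_force: [0.0, 0.3, 0.2]
gripper_width: 1.0
```

Request:
play_rows([
  [[0,0.3,-0.145,0.15,0],[0,0.3,-0.145,0.15,0],[0,0.3,-0.145,0.15,0],[0,0.3,-0.145,0.15,0],[0,0.3,-0.145,0.15,0]],
])

```text
time_s: 7.65
tcp_pos: [0.886, -0.4341, 0.2725]
ee_rot: [[-0.887, 0.415, 0.201], [0.395, 0.909, -0.137], [-0.24, -0.042, -0.97]]
wrist_force: [-0.6, 0.5, 0.0]
gripper_width: 1.0
```

Request:
play_rows([
  [[0,0.3,-0.145,0.15,0],[0,0.3,-0.145,0.15,0],[0,0.3,-0.145,0.15,0],[0,0.3,-0.145,0.15,0],[0,0.3,-0.145,0.15,0]],
])

```text
time_s: 8.07
tcp_pos: [0.8929, -0.4377, 0.2786]
ee_rot: [[-0.88, 0.416, 0.229], [0.39, 0.908, -0.152], [-0.272, -0.044, -0.961]]
wrist_force: [-0.4, 0.0, 0.6]
gripper_width: 1.001
```

Request:
play_rows([
  [[0,0.3,-0.145,0.15,0],[0,0.3,-0.145,0.15,0],[0,0.3,-0.145,0.15,0],[0,0.3,-0.145,0.15,0],[0,0.3,-0.145,0.15,0]],
])

```text
time_s: 8.48
tcp_pos: [0.9002, -0.4414, 0.2844]
ee_rot: [[-0.872, 0.417, 0.257], [0.384, 0.908, -0.168], [-0.304, -0.047, -0.952]]
wrist_force: [-0.0, 0.5, -0.6]
gripper_width: 1.0
```

Request:
play_rows([
  [[0,0.3,-0.145,0.15,0],[0,0.3,-0.145,0.15,0],[0,0.3,-0.145,0.15,0],[0,0.3,-0.145,0.15,0],[0,0.3,-0.145,0.15,0]],
])

```text
time_s: 8.9
tcp_pos: [0.9076, -0.4451, 0.2898]
ee_rot: [[-0.863, 0.418, 0.285], [0.379, 0.907, -0.183], [-0.335, -0.05, -0.941]]
wrist_force: [-0.1, 0.0, -0.4]
gripper_width: 1.001
```

Request:
play_rows([
  [[0,0.3,-0.145,0.15,0],[0,0.3,-0.145,0.15,0],[0,0.3,-0.145,0.15,0],[0,0.3,-0.145,0.15,0],[0,0.3,-0.145,0.15,0]],
])

```text
time_s: 9.32
tcp_pos: [0.9152, -0.449, 0.2949]
ee_rot: [[-0.853, 0.419, 0.313], [0.372, 0.907, -0.198], [-0.367, -0.053, -0.929]]
wrist_force: [-0.4, -0.2, -0.6]
gripper_width: 1.003
```

Request:
play_rows([
  [[0,0.3,-0.145,0.15,0],[0,0.3,-0.145,0.15,0],[0,0.3,-0.145,0.15,0],[0,0.3,-0.145,0.15,0],[0,0.3,-0.145,0.15,0]],
])

```text
time_s: 9.73
tcp_pos: [0.9228, -0.4528, 0.2999]
ee_rot: [[-0.842, 0.419, 0.34], [0.365, 0.906, -0.213], [-0.398, -0.055, -0.916]]
wrist_force: [0.8, 0.2, -0.8]
gripper_width: 0.997
```

Request:
play_rows([
  [[0,0.3,-0.145,0.15,0],[0,0.3,-0.145,0.15,0],[0,0.3,-0.145,0.15,0],[0,0.3,-0.145,0.15,0],[0,0.3,-0.145,0.15,0]],
])

```text
time_s: 10.15
tcp_pos: [0.9306, -0.4566, 0.3048]
ee_rot: [[-0.83, 0.42, 0.367], [0.358, 0.905, -0.228], [-0.428, -0.058, -0.902]]
wrist_force: [-0.1, -0.8, -0.6]
gripper_width: 0.997
```

Request:
play_rows([
  [[0,0.3,-0.145,0.15,0],[0,0.3,-0.145,0.15,0],[0,0.3,-0.145,0.15,0],[0,0.3,-0.145,0.15,0],[0,0.3,-0.145,0.15,0]],
])

```text
time_s: 10.57
tcp_pos: [0.9383, -0.4604, 0.3096]
ee_rot: [[-0.817, 0.422, 0.393], [0.35, 0.905, -0.243], [-0.458, -0.061, -0.887]]
wrist_force: [0.5, -0.2, 0.1]
gripper_width: 1.002
```

Request:
play_rows([
  [[0,0.3,-0.145,0.15,0],[0,0.3,-0.145,0.15,0],[0,0.3,-0.145,0.15,0],[0,0.3,-0.145,0.15,0],[0,0.3,-0.145,0.15,0]],
])

```text
time_s: 10.98
tcp_pos: [0.946, -0.4642, 0.3143]
ee_rot: [[-0.804, 0.423, 0.419], [0.342, 0.904, -0.257], [-0.487, -0.063, -0.871]]
wrist_force: [-0.3, 0.4, -0.3]
gripper_width: 1.001
```

Request:
play_rows([
  [[0,0.3,-0.145,0.15,0],[0,0.3,-0.145,0.15,0],[0,0.3,-0.145,0.15,0],[0,0.3,-0.145,0.15,0],[0,0.3,-0.145,0.15,0]],
])

```text
time_s: 11.4
tcp_pos: [0.9537, -0.4679, 0.3191]
ee_rot: [[-0.789, 0.424, 0.444], [0.333, 0.903, -0.271], [-0.516, -0.066, -0.854]]
wrist_force: [0.0, 0.3, -0.3]
gripper_width: 1.003
```

Request:
play_rows([
  [[0,0.3,-0.145,0.15,0],[0,0.3,-0.145,0.15,0],[0,0.3,-0.145,0.15,0],[0,0.3,-0.145,0.15,0],[0,0.3,-0.145,0.15,0]],
])

```text
time_s: 11.82
tcp_pos: [0.9613, -0.4716, 0.3239]
ee_rot: [[-0.774, 0.425, 0.469], [0.324, 0.902, -0.284], [-0.544, -0.068, -0.836]]
wrist_force: [0.1, -0.6, 0.9]
gripper_width: 1.0
```

Request:
play_rows([
  [[0,-0.036,0.017,0,0],[0,-0.072,0.035,0,0],[0,-0.108,0.052,0,0],[0,-0.144,0.07,0,0],[0,-0.18,0.087,0,0]],
])

```text
time_s: 12.23
tcp_pos: [0.8454, -0.4153, 0.3246]
ee_rot: [[-0.774, 0.425, 0.469], [0.323, 0.902, -0.285], [-0.544, -0.068, -0.836]]
wrist_force: [1.4, -0.6, 0.6]
gripper_width: 0.999
```

The lean is now 33.3°, within the recommended 28–45° (with 3.9° of side roll). Next: above the wedge.

Request:
play_rows([
  [[0,-0.036,0.015,0,0.03],[0,-0.072,0.03,0,0.06],[0,-0.108,0.046,0,0.09],[0,-0.144,0.062,0,0.12],[0,-0.18,0.08,0,0.14]],
])

```text
time_s: 12.65
tcp_pos: [0.6644, -0.3352, 0.3262]
ee_rot: [[-0.811, 0.295, 0.505], [0.212, 0.953, -0.216], [-0.545, -0.068, -0.835]]
wrist_force: [1.0, 1.2, 0.8]
gripper_width: 0.997
```

Request:
play_rows([
  [[0,-0.036,0.015,-0.02,0],[0,-0.072,0.03,-0.04,0],[0,-0.108,0.046,-0.06,0],[0,-0.144,0.062,-0.08,0],[0,-0.18,0.08,-0.1,0]],
])

```text
time_s: 13.07
tcp_pos: [0.4988, -0.2618, 0.2334]
ee_rot: [[-0.81, 0.296, 0.506], [0.213, 0.953, -0.217], [-0.546, -0.068, -0.835]]
wrist_force: [0.4, -2.8, 1.2]
gripper_width: 1.001
```

Run:
```python
from h import *
c=get_calibration("wrist");im=capture("wrist");cv2.imwrite("pics/w1.png",im);np.savez("w1.npz",**c)
o=lambda u,v,h:at("top",400+u/8,235+v/8,h)
a,b,p,q=o(190,68,.004),o(332,105,.004),o(80,495,.036),o(235,535,.036)
print(a,b,p,q); tip=(a+b)/2;th=(p+q)/2;print("mid",(tip+th)/2,"yaw",np.arctan2(*(tip-th)[1::-1]),np.linalg.norm((tip-th)[:2]))
print(sense()["tcp_pos"])
print(proj("wrist",place(.4931,-.2562,-.33),c).round())
print(proj("wrist",place(.6206,.0597,.042,np.array([[0,0,.011],[-.047,-.085,.141]])),c).round())
```

```text
[ 0.55868957 -0.25760022  0.004     ] [ 0.54742563 -0.29673539  0.004     ] [ 0.43763346 -0.2126539   0.036     ] [ 0.4261338  -0.25324518  0.036     ]
mid [ 0.49247062 -0.25505867  0.02      ] yaw -0.3499003530670153 0.1289898652667338
[ 0.48142935 -0.25792877  0.21823896]
[[326.   2.]
 [323.  11.]
 [323.  23.]
 [322. 134.]
 [322. 131.]
 [375.   5.]
 [378.  14.]
 [377.  27.]
 [363. 136.]
 [363. 134.]]
[[640. 147.]
 [649. 209.]]
```

View pics/w1.png

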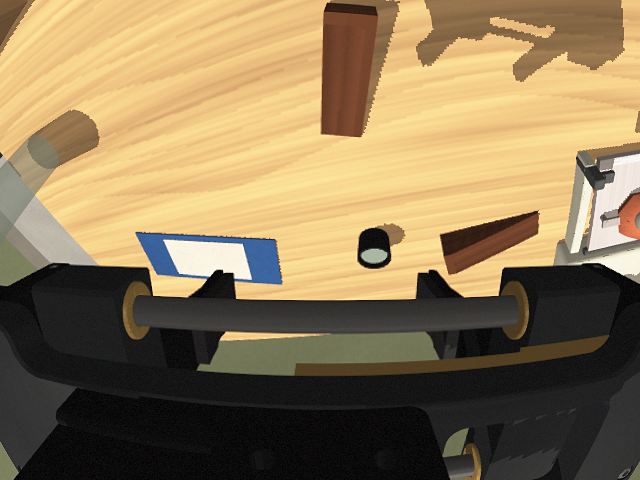

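The wrist view confirms the fit: target wedge's thin end at (322–362,134), thick end at (325–378,8). Descending to straddle it.

Request:
play_rows([
  [[0,-0.003,0.004,-0.04,-0.05],[0,-0.007,0.009,-0.08,-0.05],[0,-0.007,0.009,-0.12,-0.05],[0,-0.007,0.009,-0.15,-0.05],[0,-0.007,0.009,-0.18,-0.05]],
])

```text
time_s: 13.53
tcp_pos: [0.5, -0.2794, 0.1846]
ee_rot: [[-0.827, 0.326, 0.458], [0.265, 0.944, -0.195], [-0.496, -0.04, -0.867]]
wrist_force: [-0.1, 0.8, 0.2]
gripper_width: 1.001
```

Request:
play_rows([
  [[0,0,0,0,0],[0,0,0,0,0]],
])

```text
time_s: 13.7
tcp_pos: [0.5004, -0.2793, 0.1849]
ee_rot: [[-0.826, 0.327, 0.458], [0.265, 0.944, -0.195], [-0.496, -0.04, -0.867]]
wrist_force: [-0.1, 0.2, -0.3]
gripper_width: 1.004
```

Run:
```python
from h import *
s=sense();print(s["joints"].round(1),s["tcp_pos"])
```

```text
[ -13.     8.6  -44.2   32.9   -9.2 -126.7] [ 0.50043781 -0.27933142  0.18491394]
```

Request:
play_rows([
  [[0,0,0,0.02,0.12],[0,0,0,0.04,0.24],[0,0,0,0.06,0.36],[0,0,0,0.06,0.48],[0,0,0,0.06,0.6]],
])

```text
time_s: 14.12
tcp_pos: [0.4995, -0.2816, 0.2448]
ee_rot: [[-0.871, 0.056, 0.489], [0.019, 0.997, -0.08], [-0.492, -0.061, -0.869]]
wrist_force: [-0.7, -0.8, -0.5]
gripper_width: 1.0
```

```bash
cat > lg.py <<'E'
from h import *
import json
s=sense();print(s["joints"].round(1),s["tcp_pos"].round(4),s["ee_rot"].round(3).tolist(),s["time_s"])
open("log.jsonl","a").write(json.dumps([s["joints"].tolist(),s["tcp_pos"].tolist(),s["ee_rot"].tolist()])+"\n")
E
python3 lg.py
```

```text
[-14.7   5.7 -24.8  -5.3 -30.1 -73.7] [ 0.4995 -0.2816  0.2448] [[-0.871, 0.056, 0.489], [0.019, 0.997, -0.08], [-0.492, -0.061, -0.869]] 14.1167
```

Request:
play_rows([
  [[0,0,0,-0.02,0],[0,0,0,-0.04,0],[0,0,0,-0.06,0],[0,0,0,-0.08,0],[0,0,0,-0.1,0]],
])

```text
time_s: 14.53
tcp_pos: [0.4982, -0.2824, 0.1415]
ee_rot: [[-0.872, 0.061, 0.485], [0.024, 0.996, -0.082], [-0.488, -0.06, -0.871]]
wrist_force: [0.7, -0.5, 0.5]
gripper_width: 0.997
```

```bash
python3 lg.py
```

```text
[-14.9  13.5 -31.3  -9.5 -16.  -69.2] [ 0.4982 -0.2824  0.1415] [[-0.872, 0.061, 0.485], [0.024, 0.996, -0.082], [-0.488, -0.06, -0.871]] 14.5333
```

Request:
play_rows([
  [[0,0,0,-0.1,0],[0,0,0,-0.1,0],[0,0,0,-0.1,0],[0,0,0,-0.1,0],[0,0,0,-0.1,0]],
])

```text
time_s: 14.95
tcp_pos: [0.4982, -0.285, 0.042]
ee_rot: [[-0.873, 0.058, 0.485], [0.024, 0.997, -0.076], [-0.488, -0.054, -0.871]]
wrist_force: [1.0, 0.3, 0.6]
gripper_width: 0.996
```

```bash
python3 lg.py
```

```text
[-18.   23.9 -29.  -28.9  -9.2 -47.1] [ 0.4982 -0.285   0.042 ] [[-0.873, 0.058, 0.485], [0.024, 0.997, -0.076], [-0.488, -0.054, -0.871]] 14.95
```

With the lean to one side of the arm plane, the wrist clears its joint-5 limit and comes down. Repositioning over the wedge, then descending again.

Request:
play_rows([
  [[0,0,0,0.03,0],[0,0,0,0.06,0],[0,-0.006,0.03,0.06,-0.1],[0,-0.006,0.03,0.06,-0.15],[0,-0.006,0.03,0.06,-0.15]],
])

```text
time_s: 15.37
tcp_pos: [0.4933, -0.2689, 0.1203]
ee_rot: [[-0.866, 0.186, 0.465], [0.156, 0.982, -0.102], [-0.475, -0.016, -0.88]]
wrist_force: [-0.5, -0.7, -1.2]
gripper_width: 0.999
```

```bash
python3 lg.py
cat > kin.py <<'E'
import json,numpy as np
from scipy.optimize import least_squares
L=[json.loads(l) for l in open("log.jsonl")]
L.append([[85.405964,22.087,.3894,-.022,-68.412,-14.817],[.20754,.58902,.23858],[[0,0,-.0005],[0,0,-.0019],[0,0,-1]]])
L.append([[-13.0,8.6,-44.2,32.9,-9.2,-126.7],[.50044,-.27933,.18491],[[0,0,.458],[0,0,-.195],[0,0,-.867]]])
def f(q,p,z):
    a1,a2,a3,d4,d1,d6,o=p; j=np.radians(q); fp=j[1]-j[2]
    r=a1+a2*np.sin(j[1])+a3*np.sin(fp)+d4*np.cos(fp); h=d1+a2*np.cos(j[1])+a3*np.cos(fp)-d4*np.sin(fp)
    return np.array([r*np.cos(j[0]+o),r*np.sin(j[0]+o),h])+d6*np.asarray(z)
res=least_squares(lambda p:np.r_[np.ravel([f(q,p,np.array(R)[:,2])-x for q,x,R in L])/.001,(p[0]-.0)/.1,(p[2])/.1],[0,.35,0,.35,.3,.25,-.258])
if __name__=="__main__":
    print(res.x.round(4),np.abs(res.fun).max())
    for T,n in(((.57,.06,.024),"stage"),((.4925,-.255,.027),"grip")):
        R=np.hypot(*T[:2])
        for t in(15,20,25,30,35):
            t_=np.radians(t);w=(R-res.x[5]*np.sin(t_),T[2]+res.x[5]*np.cos(t_))
            s=least_squares(lambda j:[f([-np.degrees(res.x[6]),j[0],j[1]],res.x,[0,0,0])[k]-w[i] for i,k in((0,0),(1,2))],[20,-30])
            print(n,t,s.x.round(1),"fp",round(s.x[0]-s.x[1],1),"j5",round(s.x[0]-s.x[1]-(90-t),1),s.cost)
E
python3 kin.py
```

```text
[-12.   14.5 -38.    1.1  -9.1 -89.6] [ 0.4933 -0.2689  0.1203] [[-0.866, 0.186, 0.465], [0.156, 0.982, -0.102], [-0.475, -0.016, -0.88]] 15.3667
[ 0.2232  0.2443  0.0743  0.2963  0.1449  0.0841 -0.2748] 62.47093928786266
stage 15 [ 34.8 -31.1] fp 65.9 j5 -9.1 3.9093509498244904e-15
stage 20 [ 34.2 -32.9] fp 67.1 j5 -2.9 1.6572086694697727e-14
stage 25 [ 33.8 -34.5] fp 68.3 j5 3.3 6.258107475278989e-14
stage 30 [ 33.5 -36.1] fp 69.6 j5 9.6 2.181331517000572e-13
stage 35 [ 33.5 -37.5] fp 70.9 j5 15.9 7.144652517266185e-13
grip 15 [ 31.4 -36. ] fp 67.4 j5 -7.6 3.511680887279348e-14
grip 20 [ 30.8 -37.7] fp 68.6 j5 -1.4 1.091656791754692e-13
grip 25 [ 30.4 -39.4] fp 69.8 j5 4.8 3.3047547761610034e-13
grip 30 [ 30.2 -40.9] fp 71.1 j5 11.1 9.79938660700332e-13
grip 35 [ 30.2 -42.2] fp 72.4 j5 17.4 2.848667578283629e-12
```

Request:
play_rows([
  [[0,0,0,-0.02,0],[0,0,0,-0.04,0],[0,0,0,-0.06,0],[0,0,0,-0.074,0],[0,0,0,-0.074,0]],
])

```text
time_s: 15.78
tcp_pos: [0.4915, -0.2797, 0.046]
ee_rot: [[-0.869, 0.173, 0.463], [0.159, 0.985, -0.071], [-0.468, 0.012, -0.883]]
wrist_force: [0.4, 0.4, 0.6]
gripper_width: 1.001
```

```bash
python3 lg.py
```

```text
[-16.6  23.  -30.9 -24.   -9.2 -60.7] [ 0.4915 -0.2797  0.046 ] [[-0.869, 0.173, 0.463], [0.159, 0.985, -0.071], [-0.468, 0.012, -0.883]] 15.7833
```

```bash
cat > kin.py <<'E'
import json,numpy as np
from scipy.optimize import least_squares
from scipy.spatial.transform import Rotation as Ro
L=[json.loads(l) for l in open("log.jsonl")]
L.append([[85.405964,22.087,.3894,-.022,-68.412,-14.817],[.20754,.58902,.23858],[[0,0,-.0005],[0,0,-.0019],[0,0,-1]]])
L.append([[-13.0,8.6,-44.2,32.9,-9.2,-126.7],[.50044,-.27933,.18491],[[0,0,.458],[0,0,-.195],[0,0,-.867]]])
def tz(q,s): return Ro.from_euler("ZYXY",[q[0],q[1]-q[2],s*q[3],-q[4]],degrees=True).apply([1,0,0])
def f(q,p,z):
    a1,a2,a3,d4,d1,d6,o=p; j=np.radians(q); fp=j[1]-j[2]
    r=a1+a2*np.sin(j[1])+a3*np.sin(fp)+d4*np.cos(fp); h=d1+a2*np.cos(j[1])+a3*np.cos(fp)-d4*np.sin(fp)
    c,s=np.cos(j[0]),np.sin(j[0])
    return np.array([r*c+o*s,r*s-o*c,h])+d6*np.asarray(z)
res=least_squares(lambda p:np.r_[np.ravel([f(q,p,np.array(R)[:,2])-x for q,x,R in L])/.001,(p[0]-.0)/.1,(p[2])/.1],[0,.35,0,.35,.3,.25,.16])
if __name__=="__main__":
    P=res.x;print(P.round(4),np.abs(res.fun).max())
    for q,x,R in L: print(tz(q,1).round(3),tz(q,-1).round(3),np.array(R)[:,2].round(3))
    def ik(T,az,t,q4,s):
        az,t=np.radians([az,t]);z=np.array([np.sin(t)*np.cos(az),np.sin(t)*np.sin(az),-np.cos(t)])
        g=least_squares(lambda q:np.r_[(f(q,P,tz(q,s))-T)*10,tz(q,s)-z],[10,25,-25,q4,-15],bounds=([-180,-69,-61,-181,-171],[180,118,80,117.6,-9.14]))
        return g
    for s in(1,-1):
      for T,az,n in(((.57,.06,.024),2,"stage"),((.4925,-.255,.027),-20,"grip"),((.4925,-.255,.027),-10,"grip")):
        for t in(22,26,30):
          for q4 in(30,-30,-150):
            g=ik(T,az,t,q4,s);
            if g.cost<1e-5:print(s,n,az,t,g.x.round(1),g.cost)
E
python3 kin.py
```

```text
[0.1399 0.283  0.0678 0.3478 0.1773 0.1261 0.1476] 73.10939913796315Traceback (most recent call last):
  File "kin.py", line 16, in <module>
    for q,x,R in L: print(tz(q,1).round(3),tz(q,-1).round(3),np.array(R)[:,2].round(3))
                          ~~^^^^^
  File "kin.py", line 7, in tz
    def tz(q,s): return Ro.from_euler("ZYXY",[q[0],q[1]-q[2],s*q[3],-q[4]],degrees=True).apply([1,0,0])
                        ~~~~~~~~~~~~~^^^^^^^^^^^^^^^^^^^^^^^^^^^^^^^^^^^^^^^^^^^^^^^^^^^
  File "scipy/spatial/transform/_rotation.pyx", line 1413, in scipy.spatial.transform._rotation.Rotation.from_euler
ValueError: Expected axis specification to be a non-empty string of upto 3 characters, got ZYXY
```

```bash
cat > kin.py <<'E'
import json,numpy as np
from scipy.optimize import least_squares
from scipy.spatial.transform import Rotation as Ro
L=[json.loads(l) for l in open("log.jsonl")]
L.append([[85.405964,22.087,.3894,-.022,-68.412,-14.817],[.20754,.58902,.23858],[[0,0,-.0005],[0,0,-.0019],[0,0,-1]]])
L.append([[-13.0,8.6,-44.2,32.9,-9.2,-126.7],[.50044,-.27933,.18491],[[0,0,.458],[0,0,-.195],[0,0,-.867]]])
def fk(q,p,s):
    a2,d4,d1,d6,w=p
    A=Ro.from_euler("ZYX",[q[0],q[1]-q[2],s*q[3]],degrees=True); z=(A*Ro.from_euler("Y",-q[4],degrees=True)).apply([1,0,0])
    U=Ro.from_euler("ZY",[q[0],q[1]],degrees=True).apply([0,0,1])
    return np.array([0,0,d1])+a2*U+A.apply([d4,w,0])+d6*z,z
best=None
for s in(1,-1):
    r=least_squares(lambda p:np.ravel([fk(q,p,s)[0]-x for q,x,R in L])/.001,[.41,.43,.24,.3,-.15])
    if best is None or r.cost<best[1].cost: best=(s,r)
s,r=best;P=r.x
if __name__=="__main__":
    print(s,P.round(4),np.abs(r.fun).max())
    for q,x,R in L: print(fk(q,P,s)[1].round(3),np.array(R)[:,2].round(3))
    def ik(T,az,t,q4):
        az,t=np.radians([az,t]);z=np.array([np.sin(t)*np.cos(az),np.sin(t)*np.sin(az),-np.cos(t)])
        return least_squares(lambda q:np.r_[(fk(q,P,s)[0]-T)*10,fk(q,P,s)[1]-z],[0,25,-25,q4,-20],bounds=([-180,-69,-61,-181,-171],[180,118,80,117.6,-9.14]))
    for T,az,n in(((.57,.06,.024),2,"stage"),((.5,.06,.15),2,"stagehi"),((.4925,-.255,.027),-20,"grip"),((.4925,-.255,.027),-10,"grip")):
        for t in(22,26,29,33):
          for q4 in(30,-30,-150):
            g=ik(T,az,t,q4)
            if g.cost<1e-5:print(n,az,t,q4,g.x.round(1))
E
python3 kin.py
```

```text
-1 [ 0.5651  0.4217  0.1605  0.2896 -0.1599] 0.25568649790888576
[ 0.489 -0.08  -0.869] [ 0.489 -0.08  -0.869]
[ 0.485 -0.082 -0.871] [ 0.485 -0.082 -0.871]
[ 0.485 -0.076 -0.871] [ 0.485 -0.076 -0.871]
[ 0.465 -0.102 -0.88 ] [ 0.465 -0.102 -0.88 ]
[ 0.463 -0.071 -0.883] [ 0.463 -0.071 -0.883]
[-0.001 -0.002 -1.   ] [-0.    -0.002 -1.   ]
[ 0.458 -0.195 -0.867] [ 0.458 -0.195 -0.867]
stagehi 2 22 30 [ 27.2   6.7 -50.5  36.3 -15.6]
stagehi 2 22 -30 [ 27.2   6.7 -50.5  36.3 -15.6]
stagehi 2 22 -150 [ 27.2   6.7 -50.5  36.3 -15.6]
```

```bash
cat > feas.py <<'E'
from kin import *
lo=np.array([-180,-69,-61,-181,-171.]);hi=np.array([180,118,80.6,117.6,-9.14])
rng=np.random.default_rng(0)
def sols(T,az,t,n=12):
    a,b=np.radians([az,t]);z=np.array([np.sin(b)*np.cos(a),np.sin(b)*np.sin(a),-np.cos(b)]);out=[]
    for k in range(n):
        q0=np.array([rng.uniform(-60,60),rng.uniform(0,60),rng.uniform(-60,20),rng.uniform(-180,117),rng.uniform(-60,-10)])
        g=least_squares(lambda q:np.r_[(fk(q,P,s)[0]-T)*5,fk(q,P,s)[1]-z],q0,bounds=(lo,hi),max_nfev=60)
        if g.cost<1e-6 and not any(np.abs(g.x-o).max()<2 for o in out): out.append(g.x)
    return [o.round(0).tolist() for o in out]
if __name__=="__main__":
    for T,n,azs in(((.57,.06,.024),"stage",(-25,-12,2,16,30)),((.4925,-.255,.027),"grip",(-30,-20,-10,0))):
        for az in azs:
            for t in(15,20,25,30,38): print(n,az,t,sols(np.array(T),az,t))
E
python3 feas.py
```

```text
stage -25 15 [[19.0, 26.0, -47.0, 61.0, -12.0]]
stage -25 20 [[5.0, 25.0, -51.0, 111.0, -11.0]]
stage -25 25 []
stage -25 30 []
stage -25 38 []
stage -12 15 []
stage -12 20 []
stage -12 25 []
stage -12 30 []
stage -12 38 []
stage 2 15 []
stage 2 20 []
stage 2 25 []
stage 2 30 []
stage 2 38 []
stage 16 15 [[23.0, 27.0, -35.0, 8.0, -14.0]]
stage 16 20 []
stage 16 25 []
stage 16 30 []
stage 16 38 []
stage 30 15 [[21.0, 27.0, -28.0, -7.0, -20.0]]
stage 30 20 [[20.0, 27.0, -29.0, -13.0, -15.0]]
stage 30 25 [[18.0, 26.0, -28.0, -24.0, -12.0]]
stage 30 30 [[14.0, 26.0, -26.0, -40.0, -12.0]]
stage 30 38 [[4.0, 26.0, -23.0, -69.0, -17.0]]
grip -30 15 []
grip -30 20 []
grip -30 25 []
grip -30 30 []
grip -30 38 []
grip -20 15 [[-10.0, 25.0, -40.0, 15.0, -11.0]]
grip -20 20 []
grip -20 25 []
grip -20 30 []
grip -20 38 []
grip -10 15 [[-11.0, 25.0, -34.0, -1.0, -16.0]]
grip -10 20 []
grip -10 25 []
grip -10 30 []
grip -10 38 [[-28.0, 24.0, -26.0, -73.0, -12.0]]
grip 0 15 [[-13.0, 26.0, -30.0, -9.0, -20.0]]
grip 0 20 [[-14.0, 25.0, -30.0, -17.0, -16.0]]
grip 0 25 [[-16.0, 25.0, -29.0, -29.0, -14.0]]
grip 0 30 [[-21.0, 25.0, -26.0, -44.0, -15.0]]
grip 0 38 [[-31.0, 25.0, -24.0, -70.0, -20.0]]
```

Run:
```python
from feas import *
for T in((.57,.06,.024),(.59,.06,.024)):
  for az in(-4,2,8):
    for t in(26,32,38,44): print(T[0],az,t,sols(np.array(T),az,t,50))
```

```text
0.57 -4 26 []
0.57 -4 32 []
0.57 -4 38 [[-12.0, 27.0, -42.0, -163.0, -17.0]]
0.57 -4 44 [[-13.0, 30.0, -47.0, -168.0, -31.0]]
0.57 2 26 []
0.57 2 32 []
0.57 2 38 []
0.57 2 44 [[-14.0, 29.0, -42.0, -154.0, -26.0]]
0.57 8 26 []
0.57 8 32 []
0.57 8 38 []
0.57 8 44 [[-13.0, 28.0, -36.0, -136.0, -21.0]]
0.59 -4 26 []
0.59 -4 32 []
0.59 -4 38 [[-11.0, 28.0, -38.0, -162.0, -15.0]]
0.59 -4 44 [[-12.0, 30.0, -44.0, -168.0, -29.0]]
0.59 2 26 []
0.59 2 32 []
0.59 2 38 []
0.59 2 44 [[-13.0, 30.0, -39.0, -153.0, -24.0]]
0.59 8 26 []
0.59 8 32 []
0.59 8 38 []
0.59 8 44 [[-11.0, 29.0, -32.0, -133.0, -18.0]]
```

Kinematic model now fits to 0.3 mm. At the stage only a flipped wrist (joint 4 near -155°) with about 44° of lean works, so I need a bit more lean. Back out for another overreach.

Request:
play_rows([
  [[0,0,0,0.04,0],[0,0,0,0.08,0],[0,0,0,0.12,0],[0,0,0,0.16,0],[0,0,0,0.2,0]],
])

```text
time_s: 16.2
tcp_pos: [0.4901, -0.2793, 0.2507]
ee_rot: [[-0.868, 0.172, 0.465], [0.156, 0.985, -0.074], [-0.471, 0.008, -0.882]]
wrist_force: [0.6, 0.8, -0.9]
gripper_width: 0.999
```

Request:
play_rows([
  [[0,0.036,-0.017,0.01,-0.07],[0,0.072,-0.035,0.02,-0.14],[0,0.108,-0.052,0.03,-0.2],[0,0.144,-0.07,0.04,-0.27],[0,0.18,-0.087,0.05,-0.33]],
])

```text
time_s: 16.62
tcp_pos: [0.672, -0.3668, 0.3007]
ee_rot: [[-0.768, 0.486, 0.418], [0.432, 0.874, -0.222], [-0.473, 0.01, -0.881]]
wrist_force: [1.0, -0.2, -0.3]
gripper_width: 1.003
```

Request:
play_rows([
  [[0,0.036,-0.017,0,0],[0,0.072,-0.035,0,0],[0,0.108,-0.052,0,0],[0,0.144,-0.07,0,0],[0,0.18,-0.087,0,0]],
])

```text
time_s: 17.03
tcp_pos: [0.8518, -0.454, 0.301]
ee_rot: [[-0.769, 0.484, 0.417], [0.431, 0.875, -0.222], [-0.473, 0.009, -0.881]]
wrist_force: [2.0, -0.1, 0.9]
gripper_width: 1.002
```

Request:
play_rows([
  [[0,0.036,-0.017,0,0],[0,0.072,-0.035,0,0],[0,0.3,-0.145,0.15,0],[0,0.3,-0.145,0.15,0],[0,0.3,-0.145,0.15,0]],
])

```text
time_s: 17.45
tcp_pos: [0.9317, -0.489, 0.3033]
ee_rot: [[-0.767, 0.487, 0.417], [0.43, 0.873, -0.227], [-0.475, 0.005, -0.88]]
wrist_force: [1.4, 0.4, -6.2]
gripper_width: 1.003
```

Request:
play_rows([
  [[0,0.3,-0.145,0.15,0],[0,0.3,-0.145,0.15,0],[0,0.3,-0.145,0.15,0],[0,0.3,-0.145,0.15,0],[0,0.3,-0.145,0.15,0]],
])

```text
time_s: 17.87
tcp_pos: [0.9429, -0.4879, 0.3264]
ee_rot: [[-0.741, 0.483, 0.466], [0.416, 0.875, -0.247], [-0.527, 0.01, -0.85]]
wrist_force: [0.8, -0.3, -0.1]
gripper_width: 0.998
```

Request:
play_rows([
  [[0,0.3,-0.145,0.15,0],[0,0.3,-0.145,0.15,0],[0,0.3,-0.145,0.15,0],[0,0.3,-0.145,0.15,0],[0,0.3,-0.145,0.15,0]],
])

```text
time_s: 18.28
tcp_pos: [0.9529, -0.4879, 0.3271]
ee_rot: [[-0.728, 0.483, 0.487], [0.407, 0.875, -0.26], [-0.552, 0.009, -0.834]]
wrist_force: [0.2, 0.6, -0.2]
gripper_width: 1.001
```

```bash
python3 lg.py
```

```text
[ -16.9   62.6   80.6    6.4  -75.1 -102. ] [ 0.9529 -0.4879  0.3271] [[-0.728, 0.483, 0.487], [0.407, 0.875, -0.26], [-0.552, 0.009, -0.834]] 18.2833
```

Request:
play_rows([
  [[0,0.3,-0.145,0.15,0],[0,0.3,-0.145,0.15,0],[0,0.3,-0.145,0.15,0],[0,0.3,-0.145,0.15,0],[0,0.3,-0.145,0.15,0]],
])

```text
time_s: 18.7
tcp_pos: [0.9623, -0.4881, 0.3313]
ee_rot: [[-0.711, 0.483, 0.51], [0.399, 0.875, -0.274], [-0.579, 0.009, -0.815]]
wrist_force: [-0.6, 0.4, -0.6]
gripper_width: 0.999
```

Request:
play_rows([
  [[0,0.3,-0.145,0.15,0],[0,0.3,-0.145,0.15,0],[0,0.3,-0.145,0.15,0],[0,0.3,-0.145,0.15,0],[0,0.3,-0.145,0.15,0]],
])

```text
time_s: 19.12
tcp_pos: [0.9712, -0.4888, 0.3359]
ee_rot: [[-0.694, 0.484, 0.533], [0.389, 0.875, -0.287], [-0.605, 0.008, -0.796]]
wrist_force: [0.3, -0.8, -0.1]
gripper_width: 1.002
```

Request:
play_rows([
  [[0,0.3,-0.145,0.15,0],[0,0.3,-0.145,0.15,0],[0,0.3,-0.145,0.15,0],[0,0.3,-0.145,0.15,0],[0,0.3,-0.145,0.15,0]],
])

```text
time_s: 19.53
tcp_pos: [0.9797, -0.4898, 0.3407]
ee_rot: [[-0.677, 0.484, 0.555], [0.38, 0.875, -0.3], [-0.631, 0.008, -0.776]]
wrist_force: [0.3, -0.4, -0.1]
gripper_width: 1.003
```

Request:
play_rows([
  [[0,0.3,-0.145,0.15,0],[0,0.3,-0.145,0.15,0],[0,0.3,-0.145,0.15,0],[0,0.3,-0.145,0.15,0],[0,0.3,-0.145,0.15,0]],
])

```text
time_s: 19.95
tcp_pos: [0.9878, -0.4911, 0.3455]
ee_rot: [[-0.658, 0.484, 0.576], [0.37, 0.875, -0.313], [-0.656, 0.007, -0.755]]
wrist_force: [-0.3, -0.5, 0.2]
gripper_width: 0.999
```

Request:
play_rows([
  [[0,0.3,-0.145,0.15,0],[0,0.3,-0.145,0.15,0],[0,0.3,-0.145,0.15,0],[0,0.3,-0.145,0.15,0],[0,0.3,-0.145,0.15,0]],
])

```text
time_s: 20.37
tcp_pos: [0.9954, -0.4925, 0.3505]
ee_rot: [[-0.64, 0.485, 0.597], [0.36, 0.875, -0.325], [-0.679, 0.007, -0.734]]
wrist_force: [0.3, -0.1, 0.0]
gripper_width: 1.005
```

Request:
play_rows([
  [[0,0.3,-0.145,0.15,0],[0,0.3,-0.145,0.15,0],[0,0.3,-0.145,0.15,0],[0,0.3,-0.145,0.15,0],[0,0.3,-0.145,0.15,0]],
])

```text
time_s: 20.78
tcp_pos: [1.0028, -0.4941, 0.3556]
ee_rot: [[-0.62, 0.485, 0.616], [0.349, 0.875, -0.336], [-0.702, 0.007, -0.712]]
wrist_force: [-0.1, 0.0, 0.2]
gripper_width: 0.999
```

```bash
python3 lg.py
python3 - <<'E'
from feas import *
def sim(path,t,q):
    for T,az in path:
        a,b=np.radians([az,t]);z=np.array([np.sin(b)*np.cos(a),np.sin(b)*np.sin(a),-np.cos(b)])
        g=least_squares(lambda x:np.r_[(fk(x,P,s)[0]-T)*5,fk(x,P,s)[1]-z,(x-q)*1e-5],np.clip(q,lo+.01,hi-.01),bounds=(lo,hi));q=g.x
        print(np.round(T,3),round(az),q.round(0),"err mm %.1f"%(1e3*np.linalg.norm(fk(q,P,s)[0]-T)),"deg %.1f"%np.degrees(np.linalg.norm(fk(q,P,s)[1]-z)))
lin=lambda a,b,A,B,n:[(np.array(a)+(np.array(b)-np.array(a))*k/n,A+(B-A)*k/n) for k in range(1,n+1)]
for t in(41,44):
  print(t)
  h=(.55,-.25,.2)
  sim([(np.array((.95,-.48,.33)),-28)]+lin((.95,-.48,.33),h,-28,10,6)+lin(h,(.55,-.25,.12),10,10,2)+lin((.55,-.25,.12),(.474,-.249,.1),10,-20,6)+lin((.474,-.249,.1),(.474,-.249,.027),-20,-20,2)+lin((.474,-.249,.027),(.52,.06,.027),-20,2,5),t,np.array([-17,62,80,6,-75.]))
E
```

```text
[ -15.8   63.6   80.6   10.   -63.5 -104.3] [ 1.0028 -0.4941  0.3556] [[-0.62, 0.485, 0.616], [0.349, 0.875, -0.336], [-0.702, 0.007, -0.712]] 20.7833
41
[ 0.95 -0.48  0.33] -28 [-16.  51.  52.  10. -51.] err mm 0.0 deg 0.0
[ 0.883 -0.442  0.308] -22 [-16.  40.  29.   6. -38.] err mm 0.0 deg 0.0
[ 0.817 -0.403  0.287] -15 [-16.  33.  15.  -1. -32.] err mm 0.0 deg 0.0
[ 0.75  -0.365  0.265] -9 [-17.  27.   5. -11. -28.] err mm 0.0 deg 0.0
[ 0.683 -0.327  0.243] -3 [-18.  21.  -2. -22. -28.] err mm 0.0 deg 0.0
[ 0.617 -0.288  0.222] 4 [-20.  17.  -9. -32. -30.] err mm 0.0 deg 0.0
[ 0.55 -0.25  0.2 ] 10 [-23.  13. -16. -41. -33.] err mm 0.0 deg 0.0
[ 0.55 -0.25  0.16] 10 [-24.  16. -17. -47. -30.] err mm 0.0 deg 0.0
[ 0.55 -0.25  0.12] 10 [-26.  19. -17. -53. -29.] err mm 0.0 deg 0.0
[ 0.537 -0.25   0.117] 5 [-25.  18. -20. -54. -24.] err mm 0.0 deg 0.0
[ 0.525 -0.25   0.113] 0 [-24.  17. -23. -54. -19.] err mm 0.0 deg 0.0
[ 0.512 -0.25   0.11 ] -5 [-22.  16. -26. -52. -14.] err mm 0.0 deg 0.0
[ 0.499 -0.249  0.107] -10 [-20.  15. -28. -52.  -9.] err mm 0.5 deg 0.6
[ 0.487 -0.249  0.103
[... 1571 characters left out ...]
 mm 0.0 deg 0.0
[ 0.487 -0.249  0.103] -15 [-26.  15. -28. -72.  -9.] err mm 1.0 deg 0.9
[ 0.474 -0.249  0.1  ] -20 [-32.  14. -30. -86.  -9.] err mm 2.4 deg 2.0
[ 0.474 -0.249  0.064] -20 [ -38.   19.  -31. -101.  -12.] err mm 0.0 deg 0.0
[ 0.474 -0.249  0.027] -20 [ -47.   26.  -36. -122.  -22.] err mm 0.0 deg 0.0
[ 0.483 -0.187  0.027] -16 [ -43.   25.  -41. -130.  -25.] err mm 0.0 deg 0.0
[ 0.492 -0.125  0.027] -11 [ -39.   26.  -45. -137.  -28.] err mm 0.0 deg 0.0
[ 0.502 -0.064  0.027] -7 [ -32.   26.  -47. -143.  -30.] err mm 0.0 deg 0.0
[ 0.511 -0.002  0.027] -2 [ -25.   27.  -49. -149.  -32.] err mm 0.0 deg 0.0
[0.52  0.06  0.027] 2 [ -17.   28.  -49. -155.  -32.] err mm 0.0 deg 0.0
```

Request:
play_rows([
  [[0,-0.03,0.016,-0.01,0.045],[0,-0.06,0.032,-0.02,0.09],[0,-0.09,0.048,-0.03,0.135],[0,-0.12,0.064,-0.04,0.18],[0,-0.15,0.081,-0.052,0.224]],
])

```text
time_s: 21.2
tcp_pos: [0.8867, -0.432, 0.3171]
ee_rot: [[-0.682, 0.277, 0.677], [0.201, 0.961, -0.19], [-0.704, 0.006, -0.711]]
wrist_force: [2.8, -0.7, 1.0]
gripper_width: 1.0
```

Request:
play_rows([
  [[0,-0.03,0.016,-0.01,0.045],[0,-0.06,0.032,-0.02,0.09],[0,-0.09,0.048,-0.03,0.135],[0,-0.12,0.064,-0.04,0.18],[0,-0.15,0.081,-0.052,0.224]],
])

```text
time_s: 21.62
tcp_pos: [0.7373, -0.3505, 0.2659]
ee_rot: [[-0.709, 0.056, 0.703], [0.044, 0.998, -0.035], [-0.704, 0.006, -0.71]]
wrist_force: [0.9, -0.2, -0.3]
gripper_width: 1.002
```

Request:
play_rows([
  [[0,-0.03,0.016,-0.01,0.045],[0,-0.06,0.032,-0.02,0.09],[0,-0.09,0.048,-0.03,0.135],[0,-0.12,0.064,-0.04,0.18],[0,-0.15,0.081,-0.052,0.224]],
])

```text
time_s: 22.03
tcp_pos: [0.5878, -0.2697, 0.2139]
ee_rot: [[-0.701, -0.168, 0.694], [-0.116, 0.986, 0.121], [-0.704, 0.005, -0.71]]
wrist_force: [-0.6, -0.3, 0.5]
gripper_width: 1.0
```

Request:
play_rows([
  [[0,0,0,-0.03,0],[0,0,0,-0.06,0],[0,0,0,-0.09,0],[0,0,0,-0.11,0],[0,0,0,-0.13,0]],
])

```text
time_s: 22.45
tcp_pos: [0.5888, -0.2705, 0.0819]
ee_rot: [[-0.703, -0.165, 0.692], [-0.113, 0.986, 0.121], [-0.703, 0.006, -0.712]]
wrist_force: [0.0, -0.3, 0.2]
gripper_width: 0.998
```

```bash
python3 lg.py
```

```text
[-30.2  26.6 -12.5 -64.7 -30.    1.7] [ 0.5888 -0.2705  0.0819] [[-0.703, -0.165, 0.692], [-0.113, 0.986, 0.121], [-0.703, 0.006, -0.712]] 22.45
```

Request:
play_rows([
  [[0,-0.03,0.006,-0.01,-0.1],[0,-0.06,0.012,-0.017,-0.2],[0,-0.09,0.018,-0.017,-0.3],[0,-0.12,0.0245,-0.017,-0.42],[0,-0.12,0.0245,-0.017,-0.52]],
])

```text
time_s: 22.87
tcp_pos: [0.4639, -0.2437, 0.0649]
ee_rot: [[-0.668, 0.352, 0.656], [0.256, 0.936, -0.242], [-0.699, 0.006, -0.715]]
wrist_force: [0.3, 0.3, -0.2]
gripper_width: 1.0
```

```bash
python3 lg.py
```

```text
[ -39.8   18.3  -32.8 -105.2  -14.    29.4] [ 0.4639 -0.2437  0.0649] [[-0.668, 0.352, 0.656], [0.256, 0.936, -0.242], [-0.699, 0.006, -0.715]] 22.8667
```

Request:
play_rows([
  [[0,0.004,-0.003,-0.015,0],[0,0.004,-0.003,-0.03,0],[0,0.004,-0.003,-0.04,0],[0,0.004,-0.003,-0.04,0],[0.3,0.004,-0.003,-0.04,0]],
])

```text
time_s: 23.28
tcp_pos: [0.4722, -0.2494, 0.0251]
ee_rot: [[-0.666, 0.348, 0.659], [0.253, 0.937, -0.239], [-0.701, 0.008, -0.713]]
wrist_force: [0.4, -0.4, -0.5]
gripper_width: 0.974
```

Request:
play_rows([
  [[1,0,0,0,0],[1,0,0,0,0],[1,0,0,0,0],[1,0,0,0,0],[1,0,0,0,0]],
])

```text
time_s: 23.7
tcp_pos: [0.4734, -0.2487, 0.0264]
ee_rot: [[-0.665, 0.346, 0.662], [0.25, 0.938, -0.239], [-0.703, 0.006, -0.711]]
wrist_force: [0.5, -0.7, -1.2]
gripper_width: 0.631
```

Request:
play_rows([
  [[1,0,0,0,0],[1,0,0,0,0],[1,0,0,0,0]],
])

```text
time_s: 23.95
tcp_pos: [0.4732, -0.2491, 0.026]
ee_rot: [[-0.665, 0.347, 0.661], [0.251, 0.938, -0.239], [-0.703, 0.006, -0.711]]
wrist_force: [0.3, -0.6, 1.9]
gripper_width: 0.455
```

```bash
python3 lg.py
python3 - <<'E'
from h import *
for n in("wrist","top"): cv2.imwrite(f"pics/{n}2.png",capture(n))
c=get_calibration("wrist");np.savez("w2.npz",**c)
a=cv2.imread("pics/wrist2.png");b=cv2.imread("pics/top2.png")[120:360,180:500]
cv2.imwrite("pics/m2.png",np.vstack([cv2.resize(a,(400,300)),cv2.resize(b,(400,300))]) if 0 else np.hstack([cv2.resize(a,(400,300)),cv2.resize(b,(400,300))]))
E
```

```text
[ -48.3   26.2  -37.1 -124.7  -24.    57.7] [ 0.4732 -0.2491  0.026 ] [[-0.665, 0.347, 0.661], [0.251, 0.938, -0.239], [-0.703, 0.006, -0.711]] 23.95
```

View pics/m2.png

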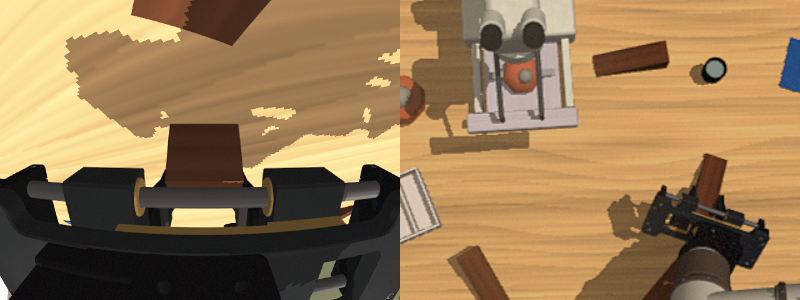

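Gripped: opening 39.6 mm, wedge squarely between the fingers, lookalikes untouched. Lift slightly and carry it to the front of the stage.

Request:
play_rows([
  [[1,0,0,0.01,0],[1,0,0.02,0.02,0.02],[1,0.005,0.055,0.02,0.06],[1,0.01,0.09,0.02,0.1],[1,0.015,0.125,0.02,0.15]],
])

```text
time_s: 24.47
tcp_pos: [0.4872, -0.1225, 0.0454]
ee_rot: [[-0.697, 0.202, 0.688], [0.148, 0.979, -0.137], [-0.701, 0.007, -0.713]]
wrist_force: [0.4, -0.4, -2.3]
gripper_width: 0.459
```

Request:
play_rows([
  [[1,0.003,0.036,0,0.05],[1,0.006,0.072,0,0.1],[1,0.01,0.108,0,0.15],[1,0.014,0.144,0,0.2],[1,0.017,0.179,0,0.24]],
])

```text
time_s: 24.88
tcp_pos: [0.5045, 0.0566, 0.0451]
ee_rot: [[-0.713, -0.038, 0.7], [-0.022, 0.999, 0.031], [-0.701, 0.007, -0.713]]
wrist_force: [1.5, 0.2, -0.6]
gripper_width: 0.459
```

```bash
python3 lg.py
python3 - <<'E'
from h import *
c=get_calibration("wrist");np.savez("w3.npz",**c);a=capture("wrist");cv2.imwrite("pics/w3.png",a)
b=capture("top");cv2.imwrite("pics/top3.png",b)
m=np.hstack([cv2.resize(a,(400,300)),cv2.resize(b[150:300,190:390],(400,300),interpolation=cv2.INTER_CUBIC)])
s=capture("scene");cv2.imwrite("pics/s3.png",s)
m=np.vstack([m,np.hstack([cv2.resize(s[180:330,250:450],(400,300),interpolation=cv2.INTER_CUBIC),cv2.resize(a[60:240,200:440],(400,300),interpolation=cv2.INTER_CUBIC)])])
cv2.imwrite("pics/m3.png",m)
E
```

```text
[ -17.9   23.6  -49.4 -149.7  -29.    77.2] [0.5045 0.0566 0.0451] [[-0.713, -0.038, 0.7], [-0.022, 0.999, 0.031], [-0.701, 0.007, -0.713]] 24.8833
```

View pics/m3.png

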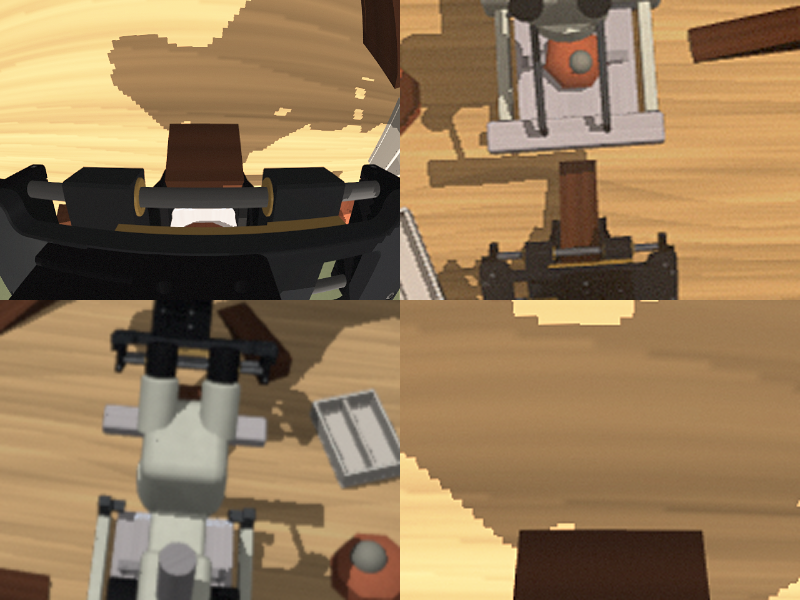

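The wedge is held level and heads straight for the middle of the plate, with its tip at about (279,230) in top and the lamp bar centre at about (278,214). Lower it onto the table and slide the thin end under the edge.

Request:
play_rows([
  [[1,0,0,-0.01,0.005],[1,0,0,-0.018,0.005],[1,0,0,-0.019,0.005],[1,0,0,-0.019,0.005],[1,0.005,0,-0.019,0.005]],
])

```text
time_s: 25.45
tcp_pos: [0.5089, 0.0546, 0.0262]
ee_rot: [[-0.713, -0.04, 0.7], [-0.023, 0.999, 0.033], [-0.701, 0.007, -0.714]]
wrist_force: [-1.1, 0.3, -1.1]
gripper_width: 0.452
```

Request:
play_rows([
  [[1,0.009,0,0,0],[1,0.018,0.001,0,0],[1,0.027,0.001,0,0],[1,0.036,0.002,0,0],[1,0.045,0.002,0,0]],
])

```text
time_s: 25.87
tcp_pos: [0.5562, 0.0573, 0.0269]
ee_rot: [[-0.711, -0.041, 0.702], [-0.025, 0.999, 0.034], [-0.703, 0.007, -0.711]]
wrist_force: [-0.1, -0.1, -1.4]
gripper_width: 0.459
```

```bash
python3 lg.py
python3 - <<'E'
from h import *
print(at("top",279,230,.02))
s=sense();print(s["wrist_force"])
b=capture("top");cv2.imwrite("pics/top4.png",b);c=capture("scene");cv2.imwrite("pics/s4.png",c)
E
```

```text
[ -15.7   28.4  -43.7 -152.   -28.2   77.6] [0.5562 0.0573 0.0269] [[-0.711, -0.041, 0.702], [-0.025, 0.999, 0.034], [-0.703, 0.007, -0.711]] 25.8667
[0.59163325 0.06311734 0.02      ]
[-0.10798175 -0.10039261 -1.44093997]
```

Request:
play_rows([
  [[0,0,0,0,0],[0,0,0,0,0],[0,0,0,0,0],[0,0,0,0,0],[0,0,0,0,0]],
])

```text
time_s: 26.38
tcp_pos: [0.5547, 0.0571, 0.0267]
ee_rot: [[-0.711, -0.041, 0.702], [-0.024, 0.999, 0.033], [-0.702, 0.007, -0.712]]
wrist_force: [0.5, 0.6, -0.1]
gripper_width: 0.75
```

Request:
play_rows([
  [[0,-0.015,-0.001,0,0],[0,-0.03,-0.001,0,0],[0,-0.045,-0.002,0,0],[0,-0.06,-0.003,0,0],[0,-0.076,-0.003,0,0]],
])

```text
time_s: 26.8
tcp_pos: [0.4786, 0.0539, 0.0271]
ee_rot: [[-0.711, -0.041, 0.703], [-0.024, 0.999, 0.033], [-0.703, 0.006, -0.711]]
wrist_force: [-0.6, 0.3, 0.3]
gripper_width: 0.987
```

Request:
play_rows([
  [[0.84,0,0,-0.003,0],[0.84,0,0,-0.003,0],[0.84,0,0,-0.003,0],[0.84,0,0,-0.003,0],[0.84,0,0,-0.003,0]],
])

```text
time_s: 27.22
tcp_pos: [0.48, 0.0539, 0.0238]
ee_rot: [[-0.71, -0.041, 0.703], [-0.025, 0.999, 0.033], [-0.703, 0.006, -0.711]]
wrist_force: [-0.1, -0.2, -0.3]
gripper_width: 0.705
```

Request:
play_rows([
  [[0.84,0,0,0,0],[0.84,0,0,0,0],[0.84,0,0,0,0],[0.84,0,0,0,0],[0.84,0,0,0,0]],
])

```text
time_s: 27.63
tcp_pos: [0.479, 0.0541, 0.0237]
ee_rot: [[-0.711, -0.041, 0.702], [-0.024, 0.999, 0.034], [-0.703, 0.007, -0.712]]
wrist_force: [-1.0, -0.3, 0.4]
gripper_width: 0.323
```

```bash
python3 lg.py
python3 - <<'E'
from h import *
print(sense()["wrist_force"],sense()["gripper_width"])
a=capture("wrist");b=capture("top");cv2.imwrite("pics/top5.png",b)
m=np.hstack([cv2.resize(a,(400,300)),cv2.resize(b[150:300,190:390],(400,300),interpolation=cv2.INTER_CUBIC)])
cv2.imwrite("pics/m5.png",m)
E
```

```text
[ -21.5   28.6  -55.7 -153.   -39.5   85.7] [0.479  0.0541 0.0237] [[-0.711, -0.041, 0.702], [-0.024, 0.999, 0.034], [-0.703, 0.007, -0.712]] 27.6333
[-1.03702354 -0.33264947  0.36775056] 0.32349010424090824
```

View pics/m5.png

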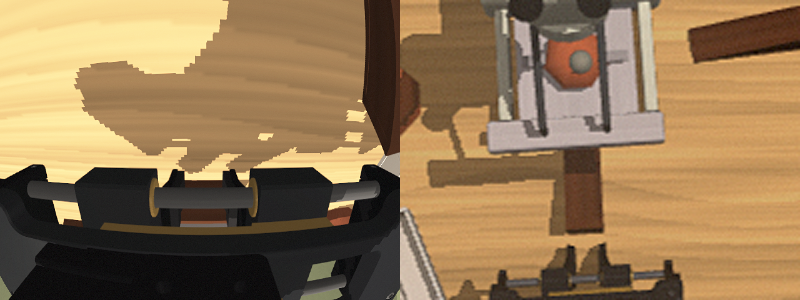

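The wedge lies under the edge, straight and centred, with its thick end at about (282,266) in top and the fingers behind it. Start pushing.

Request:
play_rows([
  [[0.84,0.007,0,-0.001,0],[0.84,0.014,0.001,-0.001,0],[0.84,0.021,0.001,-0.001,0],[0.84,0.028,0.001,-0.001,0],[0.84,0.035,0.002,-0.001,0]],
])

```text
time_s: 28.15
tcp_pos: [0.5129, 0.0568, 0.0221]
ee_rot: [[-0.713, -0.042, 0.699], [-0.025, 0.999, 0.035], [-0.7, 0.007, -0.714]]
wrist_force: [-8.7, 0.5, 5.1]
gripper_width: 0.164
```

Request:
play_rows([
  [[0.84,0.005,0,0,0],[0.84,0.01,0,0,0],[0.84,0.014,0.001,0,0],[0.84,0.017,0.001,0,0],[0.84,0.02,0.001,0,0]],
])

```text
time_s: 28.57
tcp_pos: [0.5322, 0.0581, 0.022]
ee_rot: [[-0.714, -0.043, 0.699], [-0.026, 0.999, 0.035], [-0.7, 0.007, -0.714]]
wrist_force: [-6.9, -0.3, 4.9]
gripper_width: 0.162
```

```bash
python3 lg.py
```

```text
[ -17.1   28.8  -47.6 -153.2  -31.9   80.7] [0.5322 0.0581 0.022 ] [[-0.714, -0.043, 0.699], [-0.026, 0.999, 0.035], [-0.7, 0.007, -0.714]] 28.5667
```

Request:
play_rows([
  [[0.84,0.003,0,0,0],[0.84,0.006,0,0,0],[0.84,0.009,0,0,0],[0.84,0.012,0,0,0],[0.84,0.014,0.001,0,0]],
])

```text
time_s: 28.98
tcp_pos: [0.5464, 0.0589, 0.022]
ee_rot: [[-0.714, -0.042, 0.699], [-0.026, 0.999, 0.035], [-0.7, 0.007, -0.714]]
wrist_force: [-6.1, -0.9, 4.1]
gripper_width: 0.163
```

Request:
play_rows([
  [[0.84,0.001,0,0,0],[0.84,0.002,0,0,0],[0.84,0.003,0,0,0],[0.84,0.004,0,0,0],[0.84,0.004,0,0,0]],
])

```text
time_s: 29.4
tcp_pos: [0.5503, 0.059, 0.022]
ee_rot: [[-0.714, -0.043, 0.699], [-0.026, 0.999, 0.035], [-0.7, 0.007, -0.714]]
wrist_force: [-5.6, 0.1, 2.3]
gripper_width: 0.16
```

Request:
play_rows([
  [[0.84,0.001,0,0,0],[0.84,0.002,0,0,0],[0.84,0.003,0,0,0],[0.84,0.004,0,0,0],[0.84,0.005,0,0,0]],
])

```text
time_s: 29.82
tcp_pos: [0.555, 0.059, 0.022]
ee_rot: [[-0.714, -0.043, 0.699], [-0.026, 0.999, 0.035], [-0.7, 0.007, -0.714]]
wrist_force: [-6.5, -0.1, 3.7]
gripper_width: 0.159
```

Request:
play_rows([
  [[0.84,0.001,0,0,0],[0.84,0.002,0,0,0],[0.84,0.003,0,0,0],[0.84,0.003,0,0,0],[0.84,0.003,0,0,0]],
])

```text
time_s: 30.23
tcp_pos: [0.5583, 0.059, 0.022]
ee_rot: [[-0.714, -0.043, 0.699], [-0.026, 0.999, 0.035], [-0.7, 0.007, -0.714]]
wrist_force: [-5.5, 0.2, 2.9]
gripper_width: 0.159
```

Tip about 86 mm in and the force is still flat at about 6 N. Continue in small steps.

Request:
play_rows([
  [[0.84,0.001,0,0,0],[0.84,0.002,0,0,0],[0.84,0.003,0,0,0],[0.84,0.003,0,0,0],[0.84,0.003,0,0,0]],
])

```text
time_s: 30.65
tcp_pos: [0.5613, 0.059, 0.022]
ee_rot: [[-0.714, -0.043, 0.699], [-0.026, 0.999, 0.035], [-0.7, 0.007, -0.714]]
wrist_force: [-5.1, 0.2, 3.4]
gripper_width: 0.157
```

Request:
play_rows([
  [[0.84,0.001,0,0,0],[0.84,0.001,0,0,0],[0.84,0.002,0,0,0],[0.84,0.002,0,0,0]],
])

```text
time_s: 30.98
tcp_pos: [0.5633, 0.059, 0.022]
ee_rot: [[-0.714, -0.043, 0.699], [-0.026, 0.999, 0.035], [-0.7, 0.007, -0.714]]
wrist_force: [-5.8, 0.1, 3.3]
gripper_width: 0.159
```

Request:
play_rows([
  [[0.84,0.001,0,0,0],[0.84,0.002,0,0,0],[0.84,0.003,0,0,0],[0.84,0.003,0,0,0]],
])

```text
time_s: 31.32
tcp_pos: [0.5663, 0.059, 0.022]
ee_rot: [[-0.713, -0.043, 0.699], [-0.026, 0.999, 0.035], [-0.7, 0.007, -0.714]]
wrist_force: [-6.0, 0.3, 2.8]
gripper_width: 0.154
```

Request:
play_rows([
  [[0.84,0.001,0,0,0],[0.84,0.001,0,0,0],[0.84,0.002,0,0,0],[0.84,0.002,0,0,0]],
])

```text
time_s: 31.65
tcp_pos: [0.5678, 0.0591, 0.0219]
ee_rot: [[-0.714, -0.043, 0.699], [-0.026, 0.999, 0.035], [-0.7, 0.007, -0.714]]
wrist_force: [-7.9, 0.5, 5.1]
gripper_width: 0.159
```

Request:
play_rows([
  [[0.84,0.0005,0,0,0],[0.84,0.001,0,0,0],[0.84,0.001,0,0,0]],
])

```text
time_s: 31.9
tcp_pos: [0.568, 0.0592, 0.0217]
ee_rot: [[-0.715, -0.043, 0.698], [-0.026, 0.999, 0.035], [-0.699, 0.007, -0.715]]
wrist_force: [-10.0, -1.3, 7.1]
gripper_width: 0.158
```

Request:
play_rows([
  [[0.84,0.0005,0,0,0],[0.84,0.001,0,0,0],[0.84,0.001,0,0,0]],
])

```text
time_s: 32.15
tcp_pos: [0.5682, 0.0593, 0.0215]
ee_rot: [[-0.716, -0.043, 0.697], [-0.026, 0.999, 0.035], [-0.698, 0.007, -0.716]]
wrist_force: [-12.8, -1.6, 8.7]
gripper_width: 0.159
```

Request:
play_rows([
  [[0.84,0.0005,0,0,0],[0.84,0.001,0,0,0],[0.84,0.0015,0,0,0],[0.84,0.0015,0,0,0]],
])

```text
time_s: 32.48
tcp_pos: [0.5685, 0.0594, 0.0212]
ee_rot: [[-0.717, -0.044, 0.696], [-0.027, 0.999, 0.035], [-0.697, 0.007, -0.717]]
wrist_force: [-16.4, -3.2, 11.0]
gripper_width: 0.16
```

Request:
play_rows([
  [[0.84,0.0005,0,0,0],[0.84,0.001,0,0,0],[0.84,0.001,0,0,0]],
])

```text
time_s: 32.73
tcp_pos: [0.5687, 0.0595, 0.0208]
ee_rot: [[-0.718, -0.044, 0.695], [-0.027, 0.999, 0.035], [-0.696, 0.007, -0.718]]
wrist_force: [-18.3, -2.6, 11.3]
gripper_width: 0.162
```

Request:
play_rows([
  [[0.84,0.0005,0,0,0],[0.84,0.001,0,0,0],[0.84,0.001,0,0,0]],
])

```text
time_s: 32.98
tcp_pos: [0.5688, 0.0597, 0.0205]
ee_rot: [[-0.719, -0.044, 0.694], [-0.027, 0.999, 0.036], [-0.695, 0.007, -0.719]]
wrist_force: [-19.1, -3.4, 13.9]
gripper_width: 0.161
```

Request:
play_rows([
  [[0.84,-0.002,0,0.001,0],[0.84,-0.004,0,0.002,0],[0.84,-0.01,0,0.003,0],[0.84,-0.02,-0.001,0.003,0],[0.84,-0.04,-0.002,0.003,0]],
])

```text
time_s: 33.4
tcp_pos: [0.5392, 0.0555, 0.0276]
ee_rot: [[-0.706, -0.041, 0.707], [-0.025, 0.999, 0.033], [-0.708, 0.005, -0.706]]
wrist_force: [-0.2, -0.4, -0.5]
gripper_width: 0.165
```

```bash
python3 lg.py
python3 - <<'E'
from h import *
print(sense()["wrist_force"])
b=capture("top");s=capture("scene");cv2.imwrite("pics/top6.png",b);cv2.imwrite("pics/s6.png",s)
z=lambda i:cv2.resize(i,(400,300),interpolation=cv2.INTER_CUBIC)
cv2.imwrite("pics/m6.png",np.hstack([z(b[150:300,190:390]),z(s[180:330,250:450])]))
E
```

```text
[ -17.    28.2  -46.6 -152.6  -31.1   79.8] [0.5392 0.0555 0.0276] [[-0.706, -0.041, 0.707], [-0.025, 0.999, 0.033], [-0.708, 0.005, -0.706]] 33.4
[-0.22178138 -0.40287513 -0.45974682]
```

View pics/m6.png

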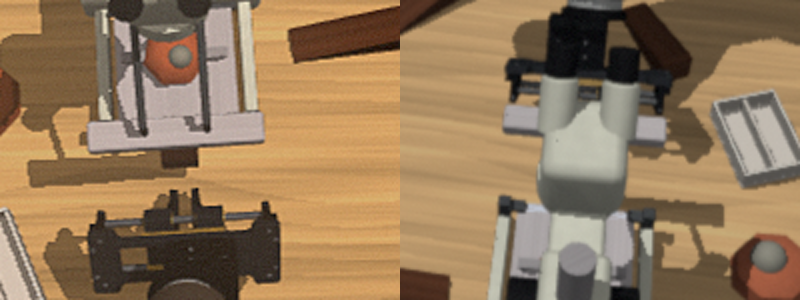

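The push reached 19 N, but the tool also dragged down 14 N, which wastes part of the push on table friction. I'll press once more, easing z upward, to about 20–22 N.

Request:
play_rows([
  [[0.84,0.01,0.001,-0.003,0],[0.84,0.018,0.002,-0.004,0],[0.84,0.024,0.003,-0.004,0],[0.84,0.027,0.003,-0.004,0],[0.84,0.028,0.003,-0.004,0]],
])

```text
time_s: 33.92
tcp_pos: [0.5652, 0.0592, 0.0219]
ee_rot: [[-0.71, -0.042, 0.703], [-0.025, 0.999, 0.034], [-0.704, 0.006, -0.71]]
wrist_force: [0.5, -0.5, 0.5]
gripper_width: 0.161
```

Request:
play_rows([
  [[0.84,0.001,0,0,0],[0.84,0.002,0,0.001,0],[0.84,0.003,0,0.001,0],[0.84,0.003,0,0.001,0]],
])

```text
time_s: 34.25
tcp_pos: [0.5666, 0.0591, 0.0228]
ee_rot: [[-0.711, -0.041, 0.702], [-0.024, 0.999, 0.033], [-0.703, 0.007, -0.711]]
wrist_force: [0.1, -0.1, 0.5]
gripper_width: 0.159
```

Request:
play_rows([
  [[0.84,0.001,0,0,0],[0.84,0.002,0,0.0005,0],[0.84,0.003,0,0.001,0],[0.84,0.003,0,0.001,0]],
])

```text
time_s: 34.58
tcp_pos: [0.5679, 0.0593, 0.0227]
ee_rot: [[-0.714, -0.041, 0.699], [-0.025, 0.999, 0.034], [-0.7, 0.007, -0.714]]
wrist_force: [-3.7, -0.6, 0.1]
gripper_width: 0.163
```

Request:
play_rows([
  [[0.84,0.001,0,0.0003,0],[0.84,0.002,0,0.0006,0],[0.84,0.002,0,0.0006,0]],
])

```text
time_s: 34.83
tcp_pos: [0.5683, 0.0594, 0.0226]
ee_rot: [[-0.716, -0.041, 0.697], [-0.025, 0.999, 0.034], [-0.698, 0.007, -0.716]]
wrist_force: [-7.6, -2.7, 1.6]
gripper_width: 0.156
```

Request:
play_rows([
  [[0.84,0.001,0,0.0004,0],[0.84,0.002,0,0.0008,0],[0.84,0.003,0,0.0012,0],[0.84,0.003,0,0.0012,0]],
])

```text
time_s: 35.17
tcp_pos: [0.5687, 0.0595, 0.0226]
ee_rot: [[-0.72, -0.042, 0.693], [-0.025, 0.999, 0.034], [-0.694, 0.007, -0.72]]
wrist_force: [-13.4, -4.9, 4.1]
gripper_width: 0.159
```

Request:
play_rows([
  [[0.84,0.001,0,0.0004,0],[0.84,0.002,0,0.0008,0],[0.84,0.002,0,0.0008,0]],
])

```text
time_s: 35.42
tcp_pos: [0.5689, 0.0597, 0.0227]
ee_rot: [[-0.722, -0.042, 0.691], [-0.026, 0.999, 0.034], [-0.691, 0.007, -0.722]]
wrist_force: [-17.6, -4.8, 7.3]
gripper_width: 0.162
```

Request:
play_rows([
  [[0.84,0.001,-0.0005,0.0004,0],[0.84,0.002,-0.001,0.0008,0],[0.84,0.002,-0.001,0.0008,0]],
])

```text
time_s: 35.67
tcp_pos: [0.5691, 0.0595, 0.0227]
ee_rot: [[-0.724, -0.044, 0.689], [-0.027, 0.999, 0.035], [-0.689, 0.007, -0.724]]
wrist_force: [-20.8, -2.6, 9.0]
gripper_width: 0.162
```

Request:
play_rows([
  [[0.84,0.0005,0,0.0002,0],[0.84,0.001,0,0.0004,0],[0.84,0.001,0,0.0004,0]],
])

```text
time_s: 35.92
tcp_pos: [0.5692, 0.0596, 0.0227]
ee_rot: [[-0.725, -0.044, 0.687], [-0.027, 0.999, 0.035], [-0.688, 0.007, -0.725]]
wrist_force: [-23.1, -3.9, 9.0]
gripper_width: 0.16
```

Reached 23 N with no sudden slip. Ease off, back away, open, and take a last look.

Request:
play_rows([
  [[0.84,-0.003,0,-0.001,0],[0.84,-0.006,0,-0.001,0],[0.84,-0.012,0,0,0],[0.84,-0.025,-0.001,0,0],[0.84,-0.045,-0.002,0,0]],
])

```text
time_s: 36.33
tcp_pos: [0.5378, 0.0554, 0.0294]
ee_rot: [[-0.706, -0.04, 0.707], [-0.024, 0.999, 0.033], [-0.708, 0.006, -0.706]]
wrist_force: [0.6, -1.6, -0.3]
gripper_width: 0.163
```

Request:
play_rows([
  [[0.4,-0.02,0,0.005,0],[0.4,-0.04,0,0.01,0],[0.4,-0.06,0,0.015,0],[0.4,-0.06,0,0.015,0],[0.4,-0.06,0,0.015,0]],
])

```text
time_s: 36.75
tcp_pos: [0.4755, 0.0555, 0.0437]
ee_rot: [[-0.709, -0.039, 0.704], [-0.024, 0.999, 0.032], [-0.705, 0.006, -0.709]]
wrist_force: [0.6, -0.0, -0.3]
gripper_width: 0.454
```

```bash
python3 lg.py
python3 - <<'E'
from h import *
print(sense()["wrist_force"])
b=capture("top");s=capture("scene")
for n,i,r in(("tray",b,(184,285)),("geode",b,(179,200)),("loupe",b,(431,176))):
    u,v=r;o=cv2.imread("pics/top0.png")[v-25:v+25,u-25:u+25]
    m=cv2.matchTemplate(b[v-35:v+35,u-35:u+35],o,cv2.TM_CCOEFF_NORMED);print(n,cv2.minMaxLoc(m)[3],"(10,10)=unmoved",round(float(m.max()),3))
z=lambda i:cv2.resize(i,(400,300),interpolation=cv2.INTER_CUBIC)
cv2.imwrite("pics/m7.png",np.hstack([z(b[150:300,190:390]),z(s[180:330,250:450])]))
for v in(238,240,242): print(at("top",280,v,.018))
E
```

```text
[ -20.6   23.7  -54.2 -150.2  -33.9   80.9] [0.4755 0.0555 0.0437] [[-0.709, -0.039, 0.704], [-0.024, 0.999, 0.032], [-0.705, 0.006, -0.709]] 36.75
[ 0.64603645 -0.01604542 -0.27965119]
tray (10, 10) (10,10)=unmoved 0.989
geode (10, 10) (10,10)=unmoved 0.993
loupe (10, 10) (10,10)=unmoved 0.996
[0.57414341 0.06120862 0.018     ]
[0.56968104 0.06125465 0.018     ]
[0.5652257  0.06130061 0.018     ]
```

View pics/m7.png

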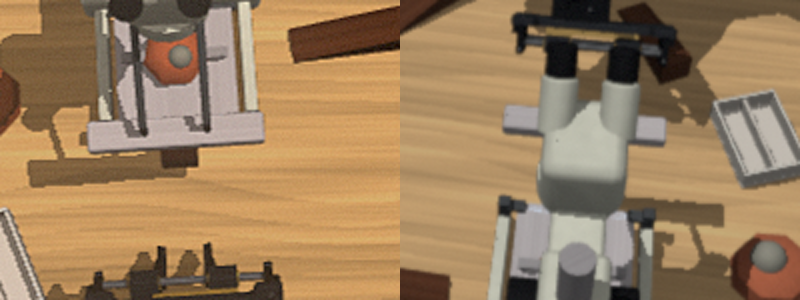

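```bash
python3 -c "
from station import *
print(finish_job())"
```

```text
the job is handed in; nothing more can be done
None
```

The wedge is home under the middle of the plate's front edge, the hand is clear, and I handed the job in at about 37 s of the 64 s allowed. No verdict was reported.

**How it was done:** The moves allow no tilt, so I built up a lean of about 44° by repeatedly commanding poses out of reach on the free side of the table. I gripped the right-most wedge, set its thin end about 2 cm under the edge, let go and pushed its thick face. The push took about 6 N until the plate met its stops. I pressed to 19 N, and again to 23 N because the first press also dragged down on the wedge.

**Last checks:**
- **Wedge position:** By the arm's readings, the thin end is about 97 mm past the edge. The thick end is about 33 mm in front, inside the stated 29–40 mm. The pictures show it centred, and it stayed put when the hand withdrew.
- **Bystanders:** Tray, geode and loupe match their starting pictures exactly. The last views show nothing out of place at the lamp bar or microscope.
- **Robot:** The hand is about 7 cm clear of the wedge, with wrist force about 0.

**Not measured directly:** I could not measure the remaining force between wedge and plate (over 7 N needed) or the exact levelness. I infer both from the force rising steeply at the stops. The stage position came from fitting the lamp bar to within about 1.5 pixels, so distances past the edge are good to about 3 mm.

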